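# Open the safety cap of the beer-line cleaner

### The job

Open the cleaner bottle: its dosing cup sits upside down over the cap, so lift the cup off and hang it by its handle on the hook of the drip stand, then open the push-and-turn safety cap (press it down, keep it pressed and twist it anticlockwise until it comes free). Finish while still holding the cap, level, a few centimetres straight above the open neck so that drips fall back in. Leave the other things on the worktop where they are.

Things in the scene. Friction and masses are not known exactly. Their poses are not given: they have to be found in the camera images.
- cleaner_bottle: round white plastic bottle, 76 mm across, clamped upright in a fixed grey spill tray (92x92x22 mm), so that it neither turns nor lifts. Origin: centre of the tray's underside on the worktop; z up, on the bottle's axis. The shoulder slopes from 104 mm height up to the 30 mm neck at 135 mm. Bottle and drip stand may stand either way round, left and right.
- bottle_mouth (a point): centre of the neck's open rim, on the bottle's axis, 159.5 mm above the worktop; under the cap at the start
- cap: round black ribbed push-and-turn cap, 50 mm across, 34 mm tall, 47 g, locked on the bottle's neck under the dosing cup; a loose part once free. Origin: centre of its lower rim, 141 mm above the worktop when seated; z up, to its flat top at +34 mm. Can be gripped across the ribs from above, by its upper 25 mm.
- cap_top (a point): centre of the cap's flat top. The lock: a spring seal pushes the cap up; it takes about 4 N to start pressing it and 11 N at the full 5.5 mm travel (hard stop). It neither turns nor lifts unless pressed 3.5 mm or more (press 5). Kept down it turns only anticlockwise seen from above: after 60 degrees (50 to 70 will do, stop at 77) it is free and lifts straight off.
- dosing_cup: grey plastic measuring cup, 64 mm across at the mouth, 60 at the closed end, 50 mm tall, 60 g, at the start upside down over the cap, its floor on the cap's top; lift it 50 mm to clear the cap. Origin: centre of its mouth; z to its closed end at +50 mm (up at the start). A loop handle (6 mm bar) stands out along its +x, roughly to the robot's left at the start, in its x-z plane.
- cup_loop (a point): middle of the opening in the cup's handle, 42.5 mm along the cup's +x from its axis, 25 mm above its mouth; the opening is 21 mm wide (radially) and 29 mm high
- drip_stand: fixed steel drip tray, 116 (x) by 84 (y) by 12 mm, with a hook. Origin: centre of its underside; z up. A 6.4 mm rod rises 48 mm along +x from the origin, bends over at 150 mm height and runs level along the stand's -x (roughly toward the robot), then turns up to the tip. Slide the handle's opening over the tip along the stand's +x, then lower it onto the rod; the cup let go swings below it.
- hook_seat (a point): point on the centre line of the hook's level rod, 150 mm above the worktop, where the handle should rest; the level part runs 37 mm to +x and 23 mm to -x of it
- hook_tip (a point): centre of the hook's upturned tip (6.4 mm rod), 36 mm along the stand's -x from hook_seat and 12 mm above it
- jigger: steel double jigger, 45 mm across, 85 mm tall, bystander; origin at the centre of its foot
- espresso_cup: white espresso cup, 63x86 mm, 50 mm tall, bystander; origin near the centre of its foot
- salt_shaker: glass salt shaker, 44 mm across, 90 mm tall, bystander; origin at the centre of its foot
- coasters: stack of round cork coasters, 68 mm across, 20 mm high, bystander; origin at the centre of its underside

How it is judged (in metres and radians):
On the way, in this order (a step that is already met when the one before it is completed fails the run):
1. the dosing cup hangs by its handle on the hook, let go (x of cup_loop in the frame of drip_stand between -0.042 and 0.042 m and y of cup_loop in the frame of drip_stand between -0.025 and 0.025 m and z of cup_loop in the frame of drip_stand between 0.12 and 0.17 m and contact force between dosing_cup and drip_stand above 0.1 N and contact force between dosing_cup and the arm below 0.05 N and contact force between dosing_cup and the fingers below 0.05 N), for 0.3 s.
2. the cap is pressed down on the neck (z of cap in the frame of cleaner_bottle below 0.1377 m and horizontal distance between cap and bottle_mouth below 0.006 m), for 0.05 s.
3. the cap is twisted past its lock while still on the neck (angle between the x axis of cap and the x axis of cleaner_bottle, either way round above 0.6 rad and z of cap in the frame of cleaner_bottle below 0.15 m and horizontal distance between cap and bottle_mouth below 0.008 m), for 0.05 s.
At the end, for the whole second after the job is handed in: The cup still hangs on the hook by its handle, untouched; the robot holds the free cap still, level within 15 degrees, its axis within 30 mm of the bottle's, its lower rim 15 to 150 mm above the neck's rim (all of step 1 and z of cap in the frame of cleaner_bottle between 0.175 and 0.31 m and horizontal distance between cap and bottle_mouth below 0.03 m and angle between cap's own z axis and vertical below 0.26 rad and contact force between cap and the fingers above 1 N and contact force between cap and cleaner_bottle below 0.1 N and linear speed of cap below 0.03 m/s); the arm keeps its last pose, push and grip.
It fails at once if the jigger is moved more than 30 mm (distance of jigger from where it was at the start of the episode above 0.03 m).
It fails at once if the espresso cup is moved more than 30 mm (distance of espresso_cup from where it was at the start of the episode above 0.03 m).
It fails at once if the salt shaker is moved more than 30 mm (distance of salt_shaker from where it was at the start of the episode above 0.03 m).
It fails at once if the coaster stack is moved more than 30 mm (distance of coasters from where it was at the start of the episode above 0.03 m).
It also fails if it takes over 51 s, if anything falls off the work surface, if the arm or the gripper's body presses on something with over 40 N, if the wrist force passes 120 N, or if a joint passes its speed limit or range.

### The arm

A 6-joint arm with a two-finger parallel gripper is mounted at the origin on a cart in front of the work surface, level with it; the furniture and walls round the work are solid. World frame = base frame: x ahead of the robot, y to its left, z up, the work surface at z = 0. Lengths are in mm, angles in rad, forces in N, time in s.
With the tool pointing down it reaches from about 400 to 925 mm from the base axis. Payload 12.5 kg.
Tool frame: the origin (TCP) lies at the very end of the fingers, on their centre line; the grasp point (between the pads) lies 19 mm behind it; y points along the fingers, z is the direction in which the jaws open and shut, and the axes are right-handed (so a half turn about y gives the same grasp; the last joint's range is limited). The gripper opens to 95 mm and grips with 3 to 60 N. Pads are 20 mm wide; open, the fingers measure 119 mm over their backs; the gripper's body (75 mm by 180 mm) begins 59 mm behind the grasp point.
Start: joints at [-1.316, 0.491, 1.559, -0, 1.092, -0.106], TCP at [220.663, -584.769, 214.661] pointing down, gripper open.
Joint ranges: [-3.1, 3.1], [-0.84, 2.19], [0.05, 2.79], [-1.13, 4.28], [0.06, 2.93], [-2.69, 2.69]. Speed limits (rad/s): [2.22, 2.22, 2.79, 3.14, 3.14, 3.14].

### API

Orientations are given as [roll, pitch, yaw] about the fixed x, y, z axes, in that order (R = Rz(yaw) Ry(pitch) Rx(roll)).
In Python, from cell import env, optics gives the robot as it stands.
- The arm moves only by the tool drive_tool, never from a script. Its argument "steps" is a list of rows, each an object with "slide": the shift along the tool's x, y, z in m, a list of three; "dr": the turn, a rotation vector about the tool's x, y, z in rad, a list of three; "fingers": the finger opening in m, from 0 to 0.0951. A call has 1 to 5 rows; each row is the pose to reach, as a shift and turn from the pose commanded when the call began, along the tool's axes at that moment; what a row does not reach only later rows make up. A row lasts 1/12 s, in which the tool goes at most 41.7 mm and 7.16 degrees, less where a joint would pass 70% of its speed; a pose out of reach is approached as far as the arm can. A call with a gripper value outside its range is refused whole. The fingers move at their own pace and stop on an object; the grip force is fixed at half the most. Time passes only in rows, so rows that repeat a pose let the fingers close. It gives the time, the measured TCP pose, the force and the opening at its end, in the units of the state.
- env.state(): the state, without advancing time (a new reading comes with each control period).
- optics.read_camera(name): name is "scene" or "top" or "wrist"; returns the picture (400x640x3 uint8, red, green, blue); there is no depth.
- optics.camera_model(name): a dict with "mtx" (3x3 intrinsics, pixels), "R" (3x3) and "t" (3): a world point X has camera coordinates R X + t. Camera axes: x right, y down, z forward; pixel columns grow to the right and rows downward; lengths in mm; the calibration is good to about 2 mm. A picture is of the moment at which its call begins: read the wrist's pose just before it. camera_model takes no time and is no camera call; for the wrist camera it gives the pose at the moment of the call.
- env.job_done(): hands the job in, once; it reports no verdict.
The state is a dict: "t": time; "joints": joint angles; "qvel": joint speeds; "tau": joint torques, N m; "eef_pos": TCP position; "tcp_rot": TCP orientation; "ft_force": force on the tool from outside, world axes, zero at the start; "moment": the same for the moment, N m; "opening": opening from 0.0 (shut) to 1.0 (fully open).
Only numpy, scipy, OpenCV 4.12 (cv2) and the standard library are available. Lean on these libraries where they do the work, as an engineer would, in place of code of your own. Each camera call takes 0.05 s, during which the arm holds its last target.

## Working session

There is one attempt and no reset: what is moved stays moved. The work goes in short steps, Python scripts to look and compute and a tool call to move; the robot and the scene stay as the last step left them, time stands still between calls to the robot, and variables do not carry over. Pictures are saved under pics/ and viewed, and the job is handed in when it is done.

Besides the shell and the picture viewer there is one more tool, called after "Emit:" by a JSON object that holds its "method" and its "body", one argument or row to a line. drive_tool: Moves the arm, as the interface text tells. Its arguments: {"type":"object","properties":{"steps":{"type":"array","items":{"type":"object","properties":{"slide":{"type":"array","items":{"type":"number"}},"dr":{"type":"array","items":{"type":"number"}},"fingers":{"type":"number"}}}}},"required":["steps"]}

```bash
ls; mkdir -p pics; python3 - <<'E'
from cell import env, optics
import cv2
print(env.state())
for n in ("scene","top","wrist"):
    m=optics.camera_model(n); print(n,m)
    im=optics.read_camera(n); cv2.imwrite(f"pics/{n}0.png",im[:,:,::-1])
E
```

```text
pics
{'t': 0.0, 'joints': array([-1.31559370e+00,  4.91574528e-01,  1.55948837e+00, -1.69014532e-06,
        1.09169914e+00, -1.05563491e-01]), 'qvel': array([ 0.00220319, -0.00048732, -0.00024716,  0.00140425, -0.0001554 ,
       -0.00137721]), 'tau': array([ 2.11036306e-03, -6.12627554e+01, -2.58183521e+01,  6.94017811e-02,
        4.81487147e-02, -8.67012932e-05]), 'eef_pos': array([ 220.59493792, -584.49487448,  214.03905014]), 'tcp_rot': array([-1.57195936e+00,  1.21724784e-04, -2.78082582e+00]), 'ft_force': array([0.68759632, 0.90232376, 0.04448825]), 'moment': array([ 0.01271732,  0.05003113, -0.02536883]), 'opening': 1.0004409998470927}
scene {'mtx': array([[479.25159463,   0.        , 317.28358   ],
       [  0.        , 479.25159463, 197.89209145],
       [  0.        ,   0.        ,   1.        ]]), 'R': array([[ 5.75756017e-01,  8.17621552e-01, -8.02703458e-05],
       [ 4.92654244e-01, -3.46997586e-01, -7.98050419e-01],
       [-6.52531076e-01,  4.59442785e-01, -6.02590676e-01]]), 't': array([-426.65706071, -166.00879353, 1449.51334488])}
top {'mtx': array([[394.54432709,   0.        , 311.61608138],
       [  0.        , 394.54432709, 193.01816839],
       [  0.        ,   0.        ,   1.        ]]), 'R': array([[ 0.01185567, -0.99986901, -0.01101835],
       [-0.99504086, -0.01070869, -0.09888885],
       [ 0.09875791,  0.0121361 , -0.99503748]]), 't': array([102.90504245, 629.72755837, 981.38971045])}
wrist {'mtx': array([[318.29794799,   0.        , 319.08374525],
       [  0.        , 318.29794799, 199.57216553],
       [  0.        ,   0.        ,   1.        ]]), 'R': array([[ 0.35228556, -0.93589026, -0.0020753 ],
       [-0.89406459, -0.3371955 ,  0.29486895],
       [-0.27666476, -0.10202262, -0.95553545]]), 't': array([-624.02593259,  -32.94568291,  392.16265439])}
```

View pics/scene0.png

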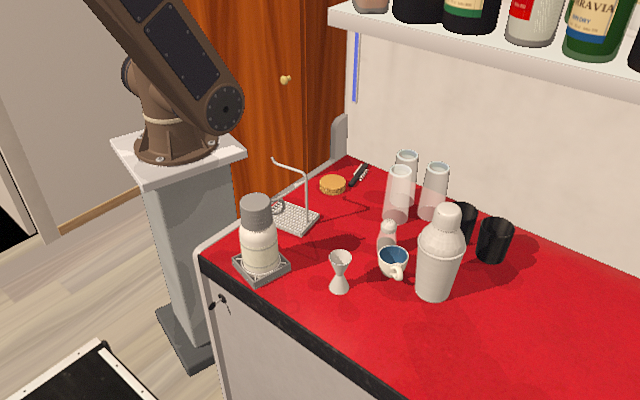

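View pics/top0.png

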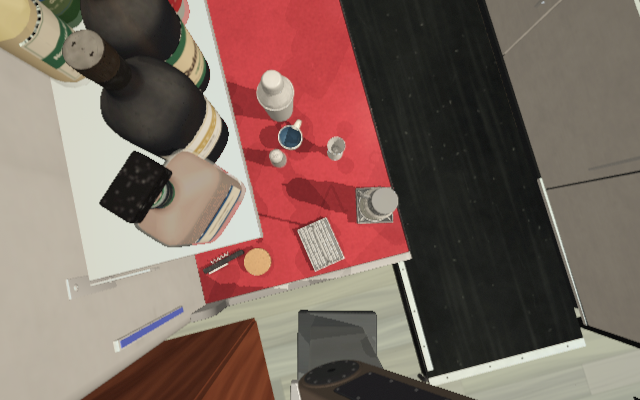

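View pics/wrist0.png

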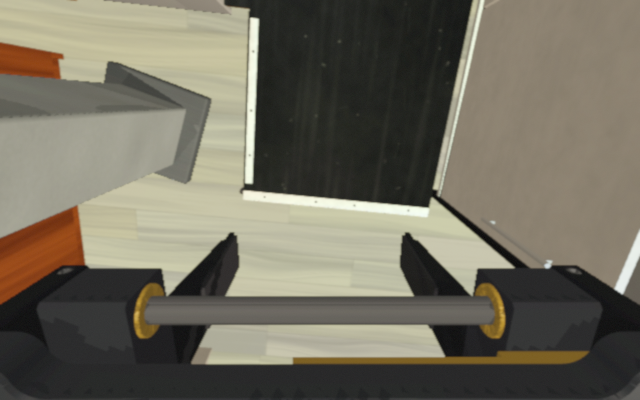

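```bash
cat > h.py <<'E'
from cell import env, optics
import numpy as np, cv2
from scipy.spatial.transform import Rotation as Rn
def ray(m,u,v):
    d=np.linalg.inv(m['mtx'])@[u,v,1]; d=m['R'].T@d; c=-m['R'].T@m['t']; return c,d
def onz(m,u,v,z):
    c,d=ray(m,u,v); return c+d*(z-c[2])/d[2]
def proj(m,X):
    p=m['mtx']@(m['R']@np.asarray(X,float)+m['t']); return p[:2]/p[2]
def tri(obs):
    A=np.zeros((3,3));b=np.zeros(3)
    for m,u,v in obs:
        c,d=ray(m,u,v);d=d/np.linalg.norm(d);P=np.eye(3)-np.outer(d,d);A+=P;b+=P@c
    X=np.linalg.solve(A,b); return X,[proj(m,X)-[u,v] for m,u,v in obs]
E
python3 - <<'E'
import cv2
a=cv2.imread('pics/top0.png')
cv2.imwrite('pics/top0a.png',cv2.resize(a[170:280,285:415],None,fx=6,fy=5.4,interpolation=cv2.INTER_CUBIC))
a=cv2.imread('pics/scene0.png')
cv2.imwrite('pics/scene0a.png',cv2.resize(a[145:295,225:365],None,fx=4,fy=4,interpolation=cv2.INTER_CUBIC))
E
```

```text
(no output)
```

View pics/top0a.png

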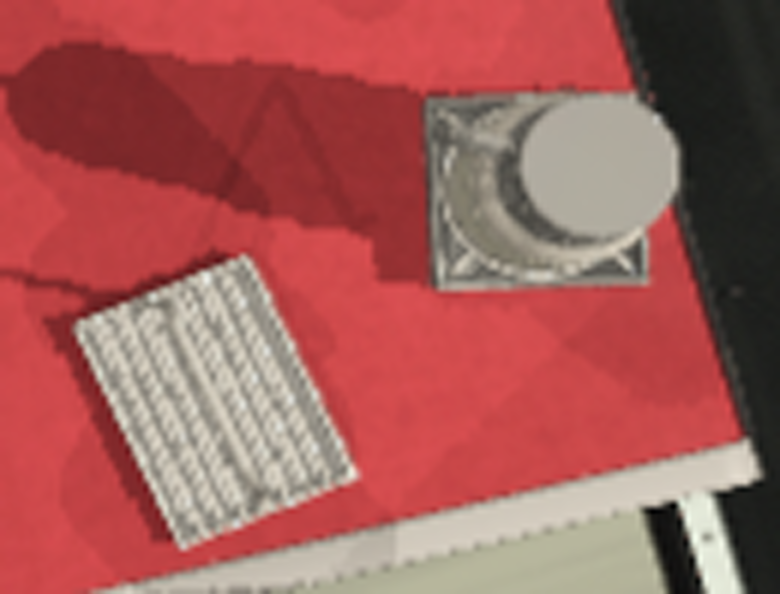

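View pics/scene0a.png

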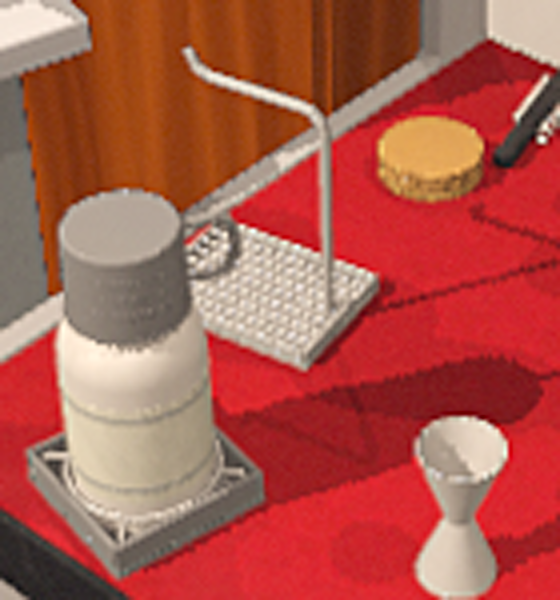

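```bash
python3 - <<'E'
from h import *
T=optics.camera_model('top');S=optics.camera_model('scene')
ft=lambda x,y:(285+x/6-.4,170+y/5.4-.4)
fs=lambda x,y:(225+x/4-.4,145+y/4-.4)
print('bottle tray',*[onz(T,*ft(*p),22)[:2].round(1) for p in [(426,97),(641,97),(648,284),(437,291)]])
print('traybottom scene',*[onz(S,*fs(*p),22)[:2].round(1) for p in [(30,455),(265,480),(122,555)]])
print('cup top c', onz(T,*ft(600,166),175+3).round(1), onz(S,*fs(122,227),178).round(1))
st=[onz(T,*ft(*p),12)[:2] for p in [(75,325),(248,255),(357,475),(185,548)]]
print('stand',np.round(st,1),np.mean(st,0))
print('sizes',[np.linalg.norm(st[i]-st[(i+1)%4]).round(1) for i in range(4)])
d=(st[0]+st[1]-st[2]-st[3]); yaw=np.arctan2(d[1],d[0]);d2=(st[0]+st[3]-st[1]-st[2]);print('yaw',yaw,np.arctan2(d2[1],d2[0])-np.pi/2)
print('scene: tip',onz(S,*fs(187,50),162+3),'bend',onz(S,*fs(322,115),150),'rodbase',onz(S,*fs(330,305),12))
c=np.mean(st,0);u=np.array([np.cos(yaw),np.sin(yaw)])
print('pred tip top', proj(T,[*(c),0]), [ (round(float((proj(S,[*(c+u*k),z])[0]-225)*4)),round(float((proj(S,[*(c+u*k),z])[1]-145)*4))) for k,z in [(48,12),(48,150),(0,150),(-36,162)]])
print('top rod pix', [ tuple(((proj(T,[*(c+u*k),z])-[285,170])*[6,5.4]).round()) for k,z in [(48,12),(48,150),(0,150),(-36,162)]])
for n,p in dict(loop=(212,250)).items(): print(n,onz(S,*fs(*p),150))
E
```

```text
bottle tray [644.9  -3.8] [645.9 -96.5] [556.4 -98.7] [552.1  -8.5]
traybottom scene [565.1 -98.4] [653.  -6.] [656.2 -93.4]
cup top c [599.6 -51.6 178. ] [603.6 -50.1 178. ]
stand [[534.2 146.8]
 [568.7  72.3]
 [464.4  24.7]
 [429.2  98.1]] [499.11685464  85.45284986]
sizes [np.float64(82.1), np.float64(114.6), np.float64(81.4), np.float64(115.8)]
yaw 0.4314973935495447 0.44035695403420405
scene: tip [465.74819198  67.59465721 165.        ] bend [544.8682952  105.44386795 150.        ] rodbase [543.94770791 109.22623891  12.        ]
pred tip top [320.55722423 243.56222735] [(322, 305), (318, 112), (245, 87), (191, 52)]
top rod pix [(np.float64(168.0), np.float64(306.0)), (np.float64(165.0), np.float64(301.0)), (np.float64(218.0), np.float64(408.0)), (np.float64(259.0), np.float64(490.0))]
loop [612.69780421  -6.46301201 150.        ]
```

```bash
python3 - <<'E'
from h import *
S=optics.camera_model('scene');T=optics.camera_model('top')
print('shelf corner',tri([(T,262,237),(S,328,18)]))
for nm,M,o,sz in (('scene0',S,(235,175),(80,70)),('top0',T,(340,180),(80,60))):
    a=cv2.imread(f'pics/{nm}.png')[o[1]:o[1]+sz[1],o[0]:o[0]+sz[0]]
    tiles=[]
    for ang in (None,65,75,85):
        k=5; b=cv2.resize(a,None,fx=k,fy=k,interpolation=cv2.INTER_CUBIC)
        if ang:
            t=np.radians(ang);c=np.array([600.5,-51.3])
            for rr in ((32,53,14.5),(29,59,20.5)):
                P=[proj(M,[*(c+r*np.array([np.cos(t),np.sin(t)])),153+z]) for r,z in ((rr[0],-rr[2]),(rr[1],-rr[2]),(rr[1],rr[2]),(rr[0],rr[2]))]
                cv2.polylines(b,[np.int32((np.array(P)-o+.4)*k)],True,(0,255,0),1)
            for z,r in ((128,32),(178,30)):
                P=[proj(M,[c[0]+r*np.cos(q),c[1]+r*np.sin(q),z]) for q in np.linspace(0,6.28,40)]
                cv2.polylines(b,[np.int32((np.array(P)-o+.4)*k)],True,(255,0,0),1)
        tiles.append(b)
    cv2.imwrite(f'pics/{nm}_ov.png',np.vstack([np.hstack(tiles[:2]),np.hstack(tiles[2:])])[:,:800])
E
```

```text
shelf corner (array([521.61281637, 177.38025568, 464.88036046]), [array([-0.96303866, -0.6802123 ]), array([-0.89605692,  0.09804968])])
```

View pics/scene0_ov.png

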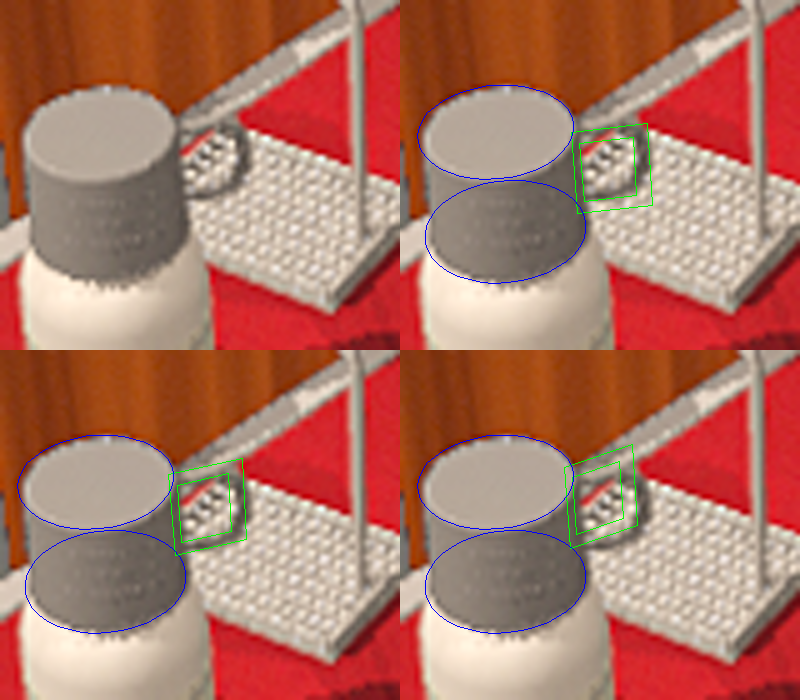

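View pics/top0_ov.png

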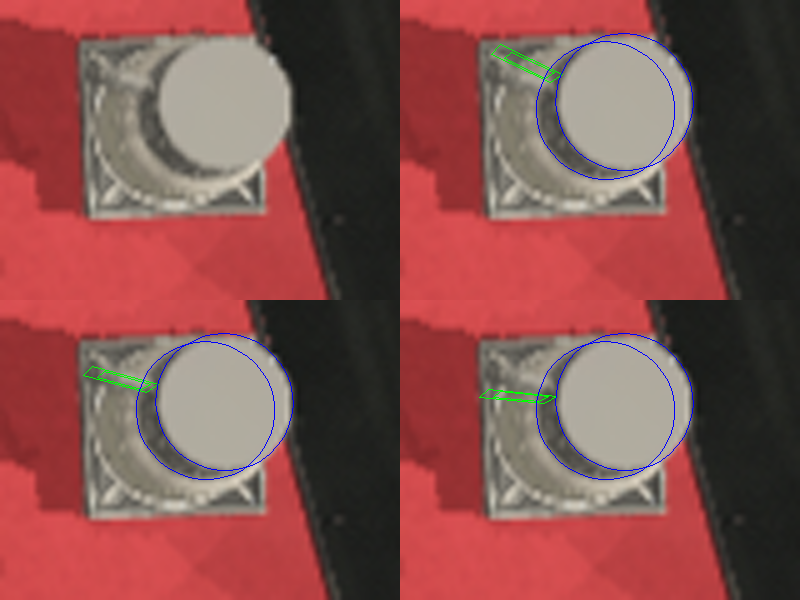

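```bash
cat >> h.py <<'E'
def go(x,y,z,jaw=None,s=None):
    s=s or env.state()
    R=Rn.from_euler('xyz',s['tcp_rot']).as_matrix()
    sl=R.T@(np.array([x,y,z])-s['eef_pos'])/1000
    zc=R[:,2]; j=np.arctan2(zc[1],zc[0])
    out=[0,0,0]
    if jaw is not None:
        Rg=np.column_stack([[np.sin(jaw),-np.cos(jaw),0],[0,0,-1],[np.cos(jaw),np.sin(jaw),0]])
        out=Rn.from_matrix(R.T@Rg).as_rotvec()
    print('t',round(s['t'],2),'pos',s['eef_pos'].round(1),'jaw',round(j,3),'open',round(s['opening']*95.1,1),'F',s['ft_force'].round(1),'| slide',sl.round(4),'dr',np.round(out,3))
E
python3 -c "
from h import *
go(601,-51,250,-0.42)"
```

```text
t 0.15 pos [ 220.6 -584.6  214.2] jaw -1.21 open 95.1 F [-0.4  0.2 -0.4] | slide [-0.5443 -0.0354 -0.365 ] dr [ 0.001 -0.79  -0.   ]
```

Emit:
{"method": "drive_tool", "body": {
  "steps": [
    {"slide": [-0.544, -0.046, -0.365], "dr": [0, -0.79, 0], "fingers": 0.095},
    {"slide": [-0.544, -0.046, -0.365], "dr": [0, -0.79, 0], "fingers": 0.095},
    {"slide": [-0.544, -0.046, -0.365], "dr": [0, -0.79, 0], "fingers": 0.095},
    {"slide": [-0.544, -0.046, -0.365], "dr": [0, -0.79, 0], "fingers": 0.095},
    {"slide": [-0.544, -0.046, -0.365], "dr": [0, -0.79, 0], "fingers": 0.095}
  ]
}}

```text
t: 0.57
eef_pos: [341.9, -413.8, 229.2]
tcp_rot: [-1.571, 0.0, -2.15]
ft_force: [0.8, -0.4, -0.5]
opening: 0.996
```

```bash
python3 -c "
from h import *
go(601,-51,260,-0.42)"
```

```text
t 0.57 pos [ 341.9 -413.8  229.2] jaw -0.579 open 94.7 F [ 0.8 -0.4 -0.5] | slide [-0.4454 -0.0307  0.0182] dr [ 0.    -0.159 -0.   ]
```

Emit:
{"method": "drive_tool", "body": {
  "steps": [
    {"slide": [-0.445, -0.031, 0.018], "dr": [0, -0.159, 0], "fingers": 0.095},
    {"slide": [-0.445, -0.031, 0.018], "dr": [0, -0.159, 0], "fingers": 0.095},
    {"slide": [-0.445, -0.031, 0.018], "dr": [0, -0.159, 0], "fingers": 0.095},
    {"slide": [-0.445, -0.031, 0.018], "dr": [0, -0.159, 0], "fingers": 0.095},
    {"slide": [-0.445, -0.031, 0.018], "dr": [0, -0.159, 0], "fingers": 0.095}
  ]
}}

```text
t: 0.98
eef_pos: [463.7, -245.1, 243.9]
tcp_rot: [-1.571, -0.0, -1.997]
ft_force: [0.2, -0.5, 0.4]
opening: 0.999
```

```bash
python3 -c "
from h import *
go(601,-51,260,-0.42)"
```

```text
t 0.98 pos [ 463.7 -245.1  243.9] jaw -0.426 open 95.0 F [ 0.2 -0.5  0.4] | slide [-0.2335 -0.0162  0.0448] dr [-0.    -0.006  0.   ]
```

Emit:
{"method": "drive_tool", "body": {
  "steps": [
    {"slide": [-0.12, -0.016, 0.022], "dr": [0, 0, 0], "fingers": 0.095},
    {"slide": [-0.12, -0.016, 0.022], "dr": [0, 0, 0], "fingers": 0.095},
    {"slide": [-0.12, -0.016, 0.022], "dr": [0, 0, 0], "fingers": 0.095},
    {"slide": [-0.12, -0.016, 0.022], "dr": [0, 0, 0], "fingers": 0.095}
  ]
}}

```text
t: 1.32
eef_pos: [535.4, -142.0, 260.4]
tcp_rot: [-1.569, 0.001, -1.992]
ft_force: [0.5, -0.9, 0.0]
opening: 0.994
```

```bash
cat >> h.py <<'E'
def shot(n,f):
    m=optics.camera_model(n); im=optics.read_camera(n)[:,:,::-1].copy(); cv2.imwrite('pics/'+f,im); np.savez('pics/'+f+'.npz',**m); return m,im
E
python3 -c "
from h import *
shot('wrist','w1.png')
go(601,-51,260,-0.42)"
```

```text
t 1.37 pos [ 533.9 -144.1  259.8] jaw -0.421 open 94.8 F [-0.7 -0.8  0.2] | slide [-1.124e-01 -1.000e-04  2.310e-02] dr [-0.001 -0.001 -0.   ]
```

View pics/w1.png

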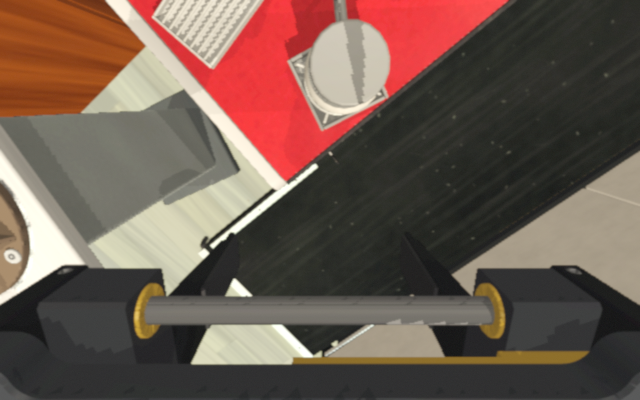

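```bash
python3 - <<'E'
from h import *
m=dict(np.load('pics/w1.png.npz')); a=cv2.imread('pics/w1.png')
o=(280,0);k=5;tiles=[]
c=np.array([601,-51.])
print(onz(m,350,62.5,178))
for ang in (None,60,66,72):
    b=cv2.resize(a[0:130,280:400],None,fx=k,fy=k,interpolation=cv2.INTER_CUBIC)[:300*2]
    if ang:
        t=np.radians(ang)
        P=[proj(m,[*(c+r*np.array([np.cos(t),np.sin(t)])),153+z]) for r,z in ((29,-20.5),(59,-10),(59,10),(29,20.5))]
        cv2.polylines(b,[np.int32((np.array(P)-o+.4)*k)],True,(0,255,0),1)
    P=[proj(m,[c[0]+30*np.cos(q),c[1]+30*np.sin(q),178]) for q in np.linspace(0,6.28,40)]
    cv2.polylines(b,[np.int32((np.array(P)-o+.4)*k)],True,(255,0,0),1)
    tiles.append(b)
v=np.vstack([np.hstack(tiles[:2]),np.hstack(tiles[2:])]); cv2.imwrite('pics/w1o.png',cv2.resize(v,(600,600)))
E
```

```text
[601.33060629 -49.86349956 178.        ]
```

View pics/w1o.png

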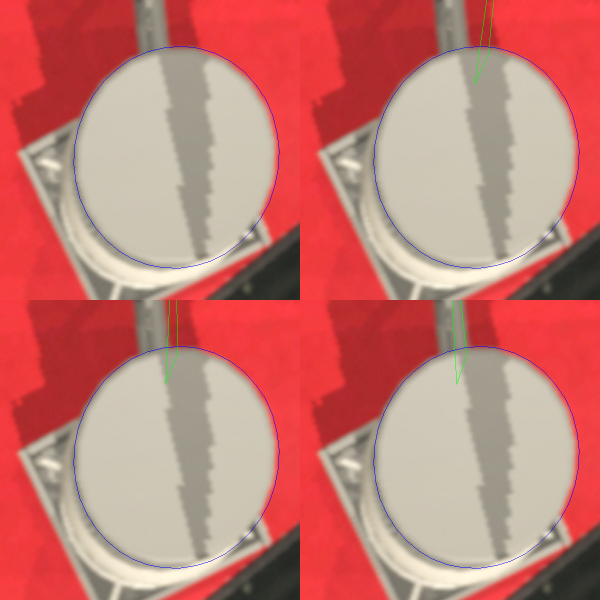

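Emit:
{"method": "drive_tool", "body": {
  "steps": [
    {"slide": [-0.065, 0, 0.023], "dr": [0, 0, 0], "fingers": 0.095},
    {"slide": [-0.065, 0, 0.023], "dr": [0, 0, 0], "fingers": 0.095},
    {"slide": [-0.065, 0, 0.023], "dr": [0, 0, 0], "fingers": 0.095}
  ]
}}

```text
t: 1.62
eef_pos: [582.2, -95.3, 259.1]
tcp_rot: [-1.571, 0.001, -1.995]
ft_force: [-0.4, -0.3, -0.3]
opening: 0.997
```

```bash
python3 - <<'E'
from h import *
m,a=shot('wrist','w2.png')
go(601,-51,260,-0.42)
b=cv2.resize(a[0:200,240:440],None,fx=3,fy=3,interpolation=cv2.INTER_CUBIC)
cv2.imwrite('pics/w2z.png',b)
E
```

```text
t 1.67 pos [580.8 -96.5 259. ] jaw -0.424 open 94.7 F [-0.1 -0.5 -0.3] | slide [-0.0498 -0.0011 -0.0004] dr [ 0.001 -0.004  0.   ]
```

View pics/w2z.png

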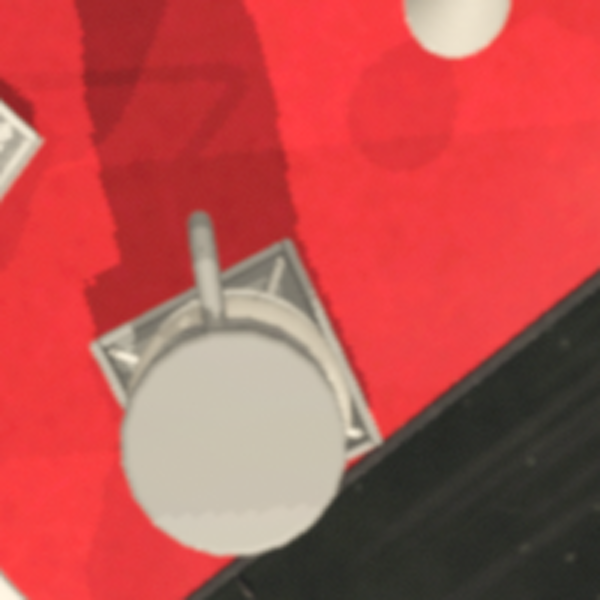

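```bash
python3 - <<'E'
from h import *
m=dict(np.load('pics/w2.png.npz'))
f=lambda x,y:(240+x/3-.33,y/3-.33)
c=onz(m,*f(233,443),178);print(c)
for p,z in (((215,312),171),((207,270),173),((201,220),160),((201,220),165)):
    q=onz(m,*f(*p),z); d=q-c; print(q.round(1),np.linalg.norm(d[:2]).round(1),np.degrees(np.arctan2(d[1],d[0])).round(1))
for ang in (68,72,76):
    t=np.radians(ang); print(ang,[((proj(m,[c[0]+r*np.cos(t),c[1]+r*np.sin(t),z])-[240,0])*3).round() for r,z in ((35,170),(45,172),(58,160))])
E
```

```text
[601.02701958 -49.45391254 178.        ]
[610.3 -17.8 171. ] 33.0 73.7
[612.8  -7.7 173. ] 43.4 74.3
[616.4   4.7 160. ] 56.3 74.2
[616.4   4.3 165. ] 55.9 74.1
68 [array([226., 302.]), array([225., 260.]), array([223., 210.])]
72 [array([217., 303.]), array([212., 261.]), array([207., 211.])]
76 [array([208., 304.]), array([200., 263.]), array([192., 213.])]
```

```bash
python3 -c "
from h import *
go(601,-50.5,240,-0.279)
go(601,-50.5,136,-0.279)"
```

```text
t 1.67 pos [580.8 -96.5 259. ] jaw -0.424 open 94.7 F [-0.1 -0.5 -0.3] | slide [-0.0503  0.0189 -0.0006] dr [ 0.001 -0.145  0.   ]
t 1.67 pos [580.8 -96.5 259. ] jaw -0.424 open 94.7 F [-0.1 -0.5 -0.3] | slide [-0.0503  0.1229 -0.0005] dr [ 0.001 -0.145  0.   ]
```

Emit:
{"method": "drive_tool", "body": {
  "steps": [
    {"slide": [-0.0503, 0.019, -0.0005], "dr": [0, -0.145, 0], "fingers": 0.095},
    {"slide": [-0.0503, 0.019, -0.0005], "dr": [0, -0.145, 0], "fingers": 0.095},
    {"slide": [-0.0503, 0.019, -0.0005], "dr": [0, -0.145, 0], "fingers": 0.095},
    {"slide": [-0.0503, 0.019, -0.0005], "dr": [0, -0.145, 0], "fingers": 0.095}
  ]
}}

```text
t: 2.0
eef_pos: [600.1, -51.9, 240.4]
tcp_rot: [-1.572, -0.001, -1.853]
ft_force: [0.1, -0.4, 0.1]
opening: 0.998
```

```bash
python3 -c "
from h import *
go(601,-50.5,136,-0.279)
shot('wrist','w3.png')"
```

```text
t 2.0 pos [600.1 -51.9 240.4] jaw -0.282 open 94.9 F [ 0.1 -0.4  0.1] | slide [-0.0016  0.1044  0.0006] dr [ 0.001 -0.003  0.001]
```

View pics/w3.png

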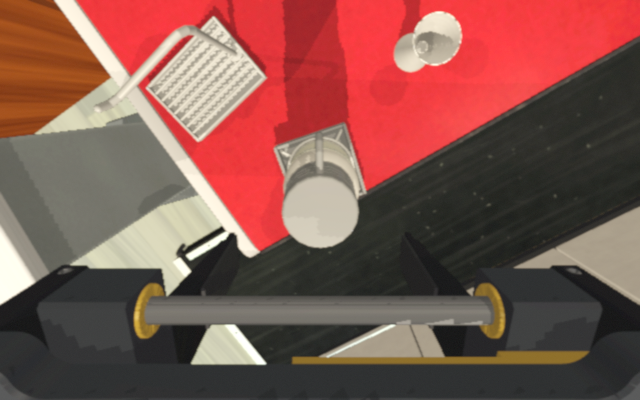

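Emit:
{"method": "drive_tool", "body": {
  "steps": [
    {"slide": [-0.0015, 0.03, 0.0005], "dr": [0, 0, 0], "fingers": 0.095},
    {"slide": [-0.0015, 0.06, 0.0005], "dr": [0, 0, 0], "fingers": 0.095},
    {"slide": [-0.0015, 0.09, 0.0005], "dr": [0, 0, 0], "fingers": 0.095},
    {"slide": [-0.0015, 0.1035, 0.0005], "dr": [0, 0, 0], "fingers": 0.095},
    {"slide": [-0.0015, 0.1035, 0.0005], "dr": [0, 0, 0], "fingers": 0.095}
  ]
}}

```text
t: 2.47
eef_pos: [599.9, -51.1, 134.7]
tcp_rot: [-1.575, -0.001, -1.854]
ft_force: [0.4, 0.2, 0.1]
opening: 0.998
```

Emit:
{"method": "drive_tool", "body": {
  "steps": [
    {"slide": [0, 0, 0], "fingers": 0.055},
    {"slide": [0, 0, 0], "fingers": 0.055},
    {"slide": [0, 0, 0], "fingers": 0.055},
    {"slide": [0, 0, 0], "fingers": 0.055},
    {"slide": [0, 0, 0], "fingers": 0.055}
  ]
}}

```text
invalid input
```

```bash
python3 -c "
from h import *
go(601,-50.5,136,-0.279)"
```

```text
t 2.47 pos [599.9 -51.1 134.7] jaw -0.284 open 94.9 F [0.4 0.2 0.1] | slide [-0.0009 -0.0013  0.0009] dr [ 0.004 -0.005  0.001]
```

Emit:
{"method": "drive_tool", "body": {
  "steps": [
    {"slide": [0, 0, 0], "dr": [0, 0, 0], "fingers": 0.04},
    {"slide": [0, 0, 0], "dr": [0, 0, 0], "fingers": 0.04},
    {"slide": [0, 0, 0], "dr": [0, 0, 0], "fingers": 0.04},
    {"slide": [0, 0, 0], "dr": [0, 0, 0], "fingers": 0.04},
    {"slide": [0, 0, 0], "dr": [0, 0, 0], "fingers": 0.04}
  ]
}}

```text
t: 2.88
eef_pos: [601.9, -50.0, 138.2]
tcp_rot: [-1.569, 0.0, -1.852]
ft_force: [-0.2, -0.6, -0.9]
opening: 0.699
```

Emit:
{"method": "drive_tool", "body": {
  "steps": [
    {"slide": [0, 0, 0], "dr": [0, 0, 0], "fingers": 0.04},
    {"slide": [0, 0, 0], "dr": [0, 0, 0], "fingers": 0.04},
    {"slide": [0, 0, 0], "dr": [0, 0, 0], "fingers": 0.04},
    {"slide": [0, 0, 0], "dr": [0, 0, 0], "fingers": 0.04},
    {"slide": [0, 0, 0], "dr": [0, 0, 0], "fingers": 0.04}
  ]
}}

```text
t: 3.3
eef_pos: [601.6, -49.8, 137.4]
tcp_rot: [-1.57, -0.0, -1.852]
ft_force: [-0.9, -0.4, 3.0]
opening: 0.667
```

```bash
python3 -c "
from h import *
go(601,-50.5,136,-0.279)"
```

```text
t 3.3 pos [601.6 -49.8 137.4] jaw -0.281 open 63.4 F [-0.9 -0.4  3. ] | slide [ 0.0008  0.0014 -0.0004] dr [-0.    -0.002  0.   ]
```

Emit:
{"method": "drive_tool", "body": {
  "steps": [
    {"slide": [0, -0.015, 0], "dr": [0, 0, 0], "fingers": 0.04},
    {"slide": [0, -0.035, 0], "dr": [0, 0, 0], "fingers": 0.04},
    {"slide": [0, -0.055, 0], "dr": [0, 0, 0], "fingers": 0.04},
    {"slide": [0, -0.075, 0], "dr": [0, 0, 0], "fingers": 0.04},
    {"slide": [0, -0.09, 0], "dr": [0, 0, 0], "fingers": 0.04}
  ]
}}

```text
t: 3.72
eef_pos: [601.7, -49.8, 228.5]
tcp_rot: [-1.57, 0.0, -1.852]
ft_force: [0.7, -0.4, -0.3]
opening: 0.664
```

```bash
python3 - <<'E'
from h import *
go(601,-50.5,226,-0.279)
for n in ('wrist','scene'): shot(n,n+'4.png')
a=cv2.imread('pics/scene4.png')[100:300,180:400]; cv2.imwrite('pics/s4z.png',cv2.resize(a,None,fx=3,fy=3,interpolation=cv2.INTER_CUBIC))
E
```

```text
t 3.72 pos [601.7 -49.8 228.5] jaw -0.281 open 63.1 F [ 0.7 -0.4 -0.3] | slide [ 0.0009  0.0025 -0.0005] dr [-0.001 -0.002 -0.   ]
```

View pics/s4z.png

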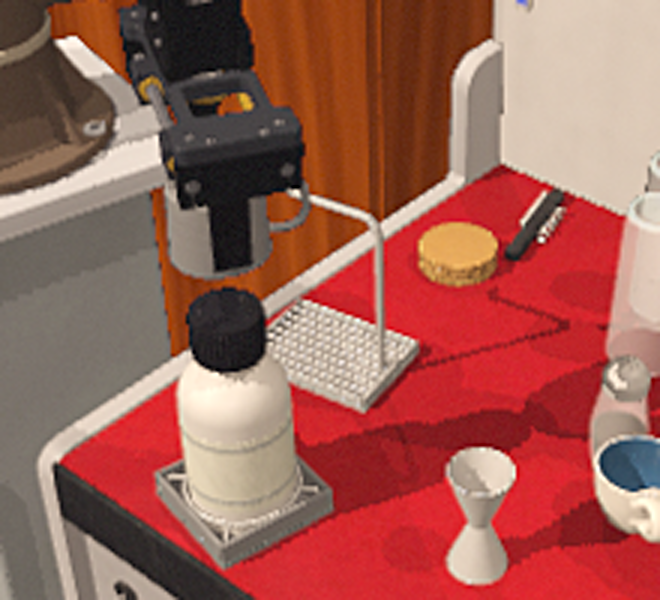

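View pics/wrist4.png

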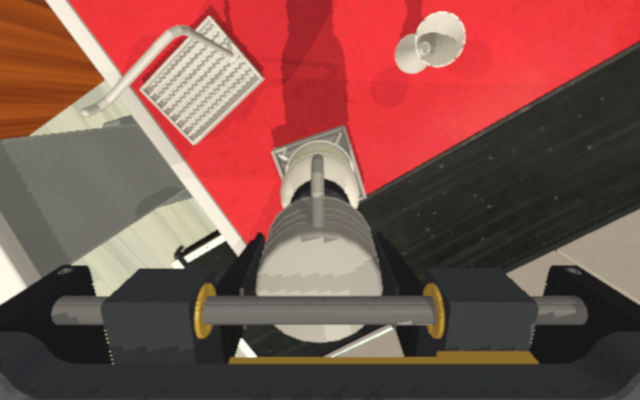

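```bash
python3 - <<'E'
from h import *
m=dict(np.load('pics/wrist4.png.npz'));S=optics.camera_model('scene')
a=cv2.imread('pics/wrist4.png');b=cv2.resize(a[0:200,40:300],None,fx=3,fy=3,interpolation=cv2.INTER_CUBIC)
c=np.array([499.1,85.5]);yaw=.436;u=np.array([np.cos(yaw),np.sin(yaw)]);n=np.array([-u[1],u[0]])
for k,z in [(48,12),(48,139),(37,150),(0,150),(-23,150),(-36,162)]:
    p=(proj(m,[*(c+k*u),z])-[40,0]+.33)*3; cv2.circle(b,tuple(np.int32(p)),3,(255,0,0),-1)
cc=[proj(m,[*(c+sx*58*u+sy*42*n),12]) for sx,sy in((1,1),(1,-1),(-1,-1),(-1,1))]
cv2.polylines(b,[np.int32((np.array(cc)-[40,0]+.33)*3)],True,(255,0,0),1)
cv2.imwrite('pics/w4o.png',b)
s=env.state()['eef_pos']
t=np.radians(74);L=s+[42.5*np.cos(t),42.5*np.sin(t),15.5]
a=cv2.imread('pics/scene4.png')[140:200,225:305];b=cv2.resize(a,None,fx=8,fy=8,interpolation=cv2.INTER_CUBIC)
for dr,dz in ((0,0),(10.5,0),(-10.5,0),(0,14.5),(0,-14.5)):
    p=(proj(S,L+[dr*np.cos(t),dr*np.sin(t),dz])-[225,140]+.4)*8; cv2.circle(b,tuple(np.int32(p)),3,(0,255,0),-1)
cv2.imwrite('pics/s4o.png',b)
E
```

```text
(no output)
```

View pics/w4o.png

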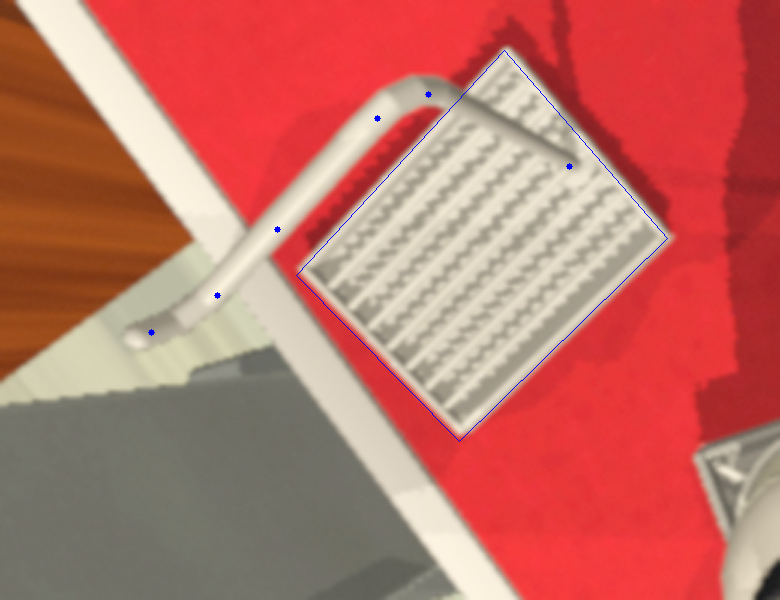

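View pics/s4o.png

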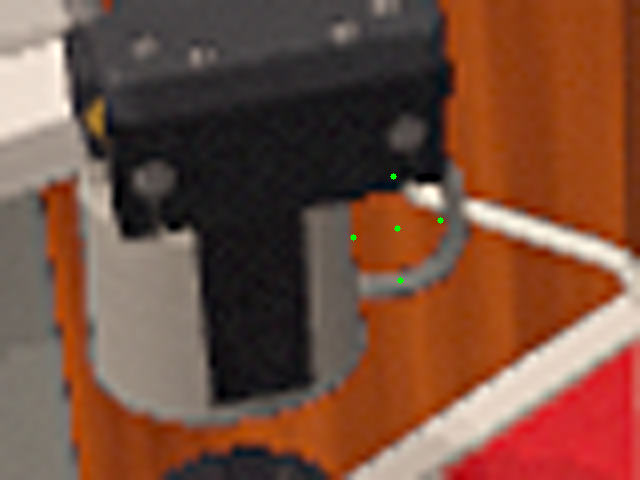

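```bash
python3 -c "
from h import *
go(462,22.7,215,0.436)"
```

```text
t 3.82 pos [602.4 -49.9 229.2] jaw -0.281 open 63.2 F [ 0.4 -0.5 -0.5] | slide [-0.0309  0.0136 -0.1551] dr [-0.004 -0.717  0.001]
```

Emit:
{"method": "drive_tool", "body": {
  "steps": [
    {"slide": [-0.006, 0.0, -0.03], "dr": [0, -0.12, 0], "fingers": 0.04},
    {"slide": [-0.012, 0.0, -0.06], "dr": [0, -0.24, 0], "fingers": 0.04},
    {"slide": [-0.018, 0.004, -0.09], "dr": [0, -0.36, 0], "fingers": 0.04},
    {"slide": [-0.024, 0.008, -0.12], "dr": [0, -0.48, 0], "fingers": 0.04},
    {"slide": [-0.031, 0.014, -0.155], "dr": [0, -0.6, 0], "fingers": 0.04}
  ]
}}

```text
t: 4.23
eef_pos: [460.0, 23.3, 211.9]
tcp_rot: [-1.572, 0.0, -1.246]
ft_force: [0.3, -0.5, -0.0]
opening: 0.658
```

```bash
python3 -c "
from h import *
go(462,22.7,215,0.436)"
```

```text
t 4.23 pos [460.   23.3 211.9] jaw 0.325 open 62.6 F [ 0.3 -0.5 -0. ] | slide [ 0.0012 -0.0031  0.0017] dr [ 0.001 -0.111 -0.   ]
```

Emit:
{"method": "drive_tool", "body": {
  "steps": [
    {"slide": [0.001, 0.0, 0.001], "dr": [0, -0.111, 0], "fingers": 0.04},
    {"slide": [0.001, 0.02, 0.001], "dr": [0, -0.111, 0], "fingers": 0.04},
    {"slide": [0.001, 0.045, 0.001], "dr": [0, -0.111, 0], "fingers": 0.04},
    {"slide": [0.001, 0.065, 0.001], "dr": [0, -0.111, 0], "fingers": 0.04},
    {"slide": [0.001, 0.071, 0.001], "dr": [0, -0.111, 0], "fingers": 0.04}
  ]
}}

```text
t: 4.65
eef_pos: [460.8, 22.5, 139.0]
tcp_rot: [-1.575, 0.002, -1.141]
ft_force: [0.4, 0.1, -1.4]
opening: 0.663
```

```bash
python3 - <<'E'
from h import *
go(462,22.7,140.5,0.436)
for n in ('wrist','scene','top'): shot(n,n+'5.png')
go(462,22.7,140.5,0.436)
a=cv2.imread('pics/scene5.png')[130:230,210:330]; cv2.imwrite('pics/s5z.png',cv2.resize(a,None,fx=5,fy=5,interpolation=cv2.INTER_CUBIC))
a=cv2.imread('pics/wrist5.png')[0:400,140:500]; cv2.imwrite('pics/w5z.png',cv2.resize(a,None,fx=1.5,fy=1.5,interpolation=cv2.INTER_CUBIC))
E
```

```text
t 4.65 pos [460.8  22.5 139. ] jaw 0.43 open 63.1 F [ 0.4  0.1 -1.4] | slide [ 0.0003 -0.0015  0.0012] dr [ 0.004 -0.006 -0.002]
t 4.8 pos [462.4  22.3 141.9] jaw 0.43 open 62.7 F [0.5 0.  0.8] | slide [-0.0005  0.0014 -0.0002] dr [ 0.001 -0.006 -0.001]
```

View pics/s5z.png

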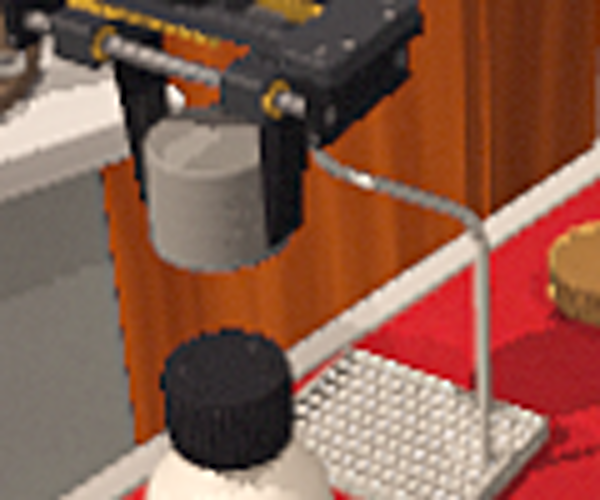

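View pics/w5z.png

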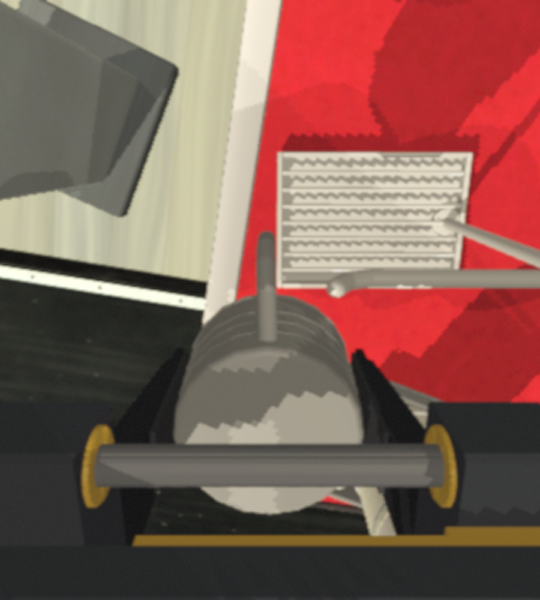

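```bash
python3 - <<'E'
from h import *
m=dict(np.load('pics/wrist5.png.npz'))
s=np.array([462,22.4,140.5]);t=.43+np.pi/2;e=np.array([np.cos(t),np.sin(t),0])
z=lambda X:((proj(m,X)-[140,0])*1.5).round(1)
for r in (32,42.5,53,59): print(r,z(s+r*e+[0,0,16]),z(s+r*e+[0,0,30]))
c=np.array([498.5,86.5]);yaw=.436;u=np.array([np.cos(yaw),np.sin(yaw)])
for k,zz in [(37,150),(0,150),(-23,150),(-36,162),(-39,165)]: print(k,z([*(c+k*u),zz]))
# back out rod from pixels
for (x,y),h in (((420,278),150),((500,278),150),((338,286),164)):
    P=onz(m,140+x/1.5,y/1.5,h);d=P[:2]-c;print(P.round(1),'stand',d@u,d@[-u[1],u[0]])
E
```

```text
32 [271.9 315.7] [272.  330.4]
42.5 [271.9 285.5] [272.1 297.7]
53 [272.  254.1] [272.1 263.6]
59 [272.  235.6] [272.1 243.5]
37 [556.1 278.4]
0 [447.3 279. ]
-23 [379.9 279.3]
-36 [347.2 289.1]
-39 [339.  291.7]
[489.9  82.9 150. ] stand -9.352623895938272 0.39662195622108326
[514.6  94.3 150. ] stand 17.893043935170148 0.2420393755403005
[462.3  71.4 164. ] stand -39.242303126355765 1.577804315379102
```

Emit:
{"method": "drive_tool", "body": {
  "steps": [
    {"slide": [0, 0, 0.013], "dr": [0, 0, 0], "fingers": 0.04},
    {"slide": [0, 0, 0.026], "dr": [0, 0, 0], "fingers": 0.04},
    {"slide": [0, 0, 0.039], "dr": [0, 0, 0], "fingers": 0.04},
    {"slide": [0, 0, 0.052], "dr": [0, 0, 0], "fingers": 0.04},
    {"slide": [0, 0, 0.052], "dr": [0, 0, 0], "fingers": 0.04}
  ]
}}

```text
t: 5.22
eef_pos: [512.0, 44.5, 143.3]
tcp_rot: [-1.568, -0.001, -1.14]
ft_force: [-0.2, 0.3, -1.6]
opening: 0.661
```

```bash
python3 - <<'E'
from h import *
go(509.2,44.6,140.5,0.436)
for n in ('wrist','scene'): shot(n,n+'6.png')
a=cv2.imread('pics/scene6.png')[130:230,210:330]; a=cv2.resize(a,None,fx=4,fy=4,interpolation=cv2.INTER_CUBIC)
b=cv2.imread('pics/wrist6.png')[100:300,220:400]; b=cv2.resize(b,(360,400),interpolation=cv2.INTER_CUBIC)
cv2.imwrite('pics/6z.png',np.hstack([a[:,:440],b]))
E
```

```text
t 5.22 pos [512.   44.5 143.3] jaw 0.43 open 62.9 F [-0.2  0.3 -1.6] | slide [-0.0013  0.0028 -0.0025] dr [-0.003 -0.006  0.001]
```

View pics/6z.png

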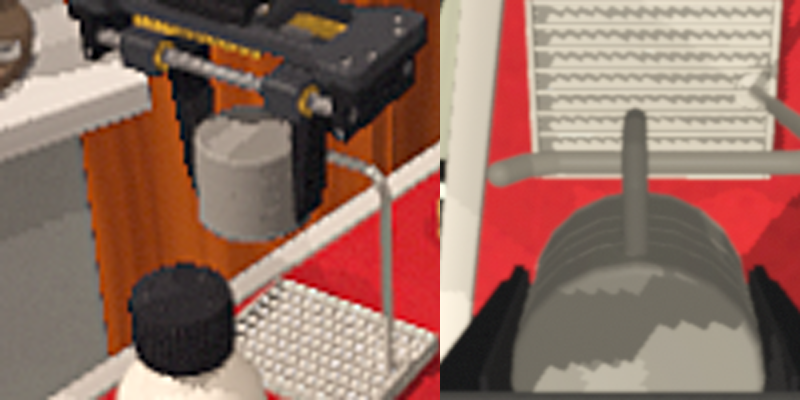

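Emit:
{"method": "drive_tool", "body": {
  "steps": [
    {"slide": [0, 0.006, 0], "dr": [0, 0, 0], "fingers": 0.04},
    {"slide": [0, 0.012, 0], "dr": [0, 0, 0], "fingers": 0.04},
    {"slide": [0, 0.015, 0], "dr": [0, 0, 0], "fingers": 0.04},
    {"slide": [0, 0.015, 0], "dr": [0, 0, 0], "fingers": 0.04}
  ]
}}

```text
t: 5.65
eef_pos: [509.1, 43.8, 126.3]
tcp_rot: [-1.572, 0.001, -1.141]
ft_force: [0.4, 0.2, -0.7]
opening: 0.665
```

```bash
python3 - <<'E'
from h import *
go(509.2,44.6,123,0.436)
E
```

```text
t 5.65 pos [509.1  43.8 126.3] jaw 0.43 open 63.2 F [ 0.4  0.2 -0.7] | slide [-0.0007  0.0033  0.0004] dr [ 0.001 -0.006 -0.001]
```

Emit:
{"method": "drive_tool", "body": {
  "steps": [
    {"slide": [0, 0.002, 0], "dr": [0, 0, 0], "fingers": 0.04},
    {"slide": [0, 0.002, 0], "dr": [0, 0, 0], "fingers": 0.04},
    {"slide": [0, 0.002, 0], "dr": [0, 0, 0], "fingers": 0.04}
  ]
}}

```text
t: 5.9
eef_pos: [509.8, 43.9, 125.2]
tcp_rot: [-1.571, -0.0, -1.141]
ft_force: [-0.0, 0.1, -0.8]
opening: 0.662
```

Emit:
{"method": "drive_tool", "body": {
  "steps": [
    {"slide": [0, 0.001, 0], "dr": [0, 0, 0], "fingers": 0.04},
    {"slide": [0, 0.001, 0], "dr": [0, 0, 0], "fingers": 0.04},
    {"slide": [0, 0.001, 0], "dr": [0, 0, 0], "fingers": 0.04}
  ]
}}

```text
t: 6.15
eef_pos: [509.8, 44.0, 124.2]
tcp_rot: [-1.571, -0.0, -1.141]
ft_force: [0.7, 0.1, -0.6]
opening: 0.665
```

Emit:
{"method": "drive_tool", "body": {
  "steps": [
    {"slide": [0, 0.0015, 0], "dr": [0, 0, 0], "fingers": 0.04},
    {"slide": [0, 0.0015, 0], "dr": [0, 0, 0], "fingers": 0.04},
    {"slide": [0, 0.0015, 0], "dr": [0, 0, 0], "fingers": 0.04}
  ]
}}

```text
t: 6.4
eef_pos: [509.7, 44.0, 122.6]
tcp_rot: [-1.571, -0.0, -1.141]
ft_force: [0.2, 0.7, -1.2]
opening: 0.663
```

Emit:
{"method": "drive_tool", "body": {
  "steps": [
    {"slide": [0, 0.001, 0], "dr": [0, 0, 0], "fingers": 0.04},
    {"slide": [0, 0.001, 0], "dr": [0, 0, 0], "fingers": 0.04},
    {"slide": [0, 0.001, 0], "dr": [0, 0, 0], "fingers": 0.04}
  ]
}}

```text
t: 6.65
eef_pos: [509.8, 44.0, 121.7]
tcp_rot: [-1.571, -0.0, -1.141]
ft_force: [-0.6, -0.0, 1.0]
opening: 0.661
```

```bash
python3 - <<'E'
from h import *
for n in ('wrist','scene'): shot(n,n+'7.png')
a=cv2.imread('pics/scene7.png')[130:230,210:330]; a=cv2.resize(a,None,fx=4,fy=4,interpolation=cv2.INTER_CUBIC)
b=cv2.imread('pics/wrist7.png')[100:300,220:400]; b=cv2.resize(b,(360,400),interpolation=cv2.INTER_CUBIC)
cv2.imwrite('pics/7z.png',np.hstack([a[:,:440],b]))
E
```

```text
(no output)
```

View pics/7z.png

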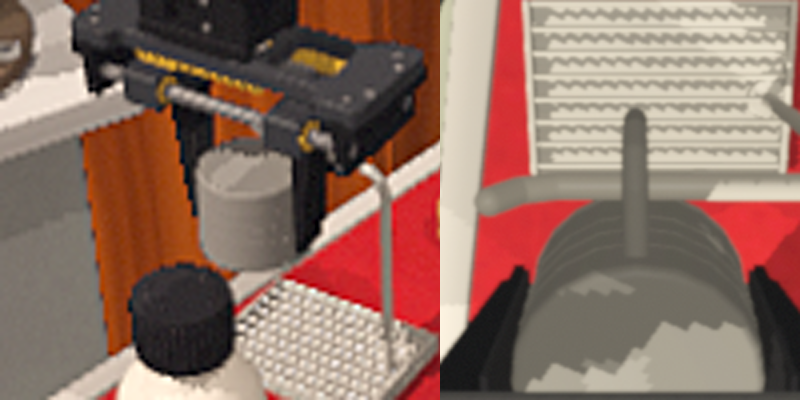

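Emit:
{"method": "drive_tool", "body": {
  "steps": [
    {"slide": [0, 0, 0], "dr": [0, 0, 0], "fingers": 0.095},
    {"slide": [0, 0, 0], "dr": [0, 0, 0], "fingers": 0.095},
    {"slide": [0, 0, 0], "dr": [0, 0, 0], "fingers": 0.095},
    {"slide": [0, 0, 0], "dr": [0, 0, 0], "fingers": 0.095},
    {"slide": [0, 0, 0], "dr": [0, 0, 0], "fingers": 0.095}
  ]
}}

```text
t: 7.17
eef_pos: [509.8, 43.9, 121.6]
tcp_rot: [-1.571, -0.0, -1.141]
ft_force: [0.6, -0.5, 0.0]
opening: 0.952
```

Emit:
{"method": "drive_tool", "body": {
  "steps": [
    {"slide": [0, 0, 0], "dr": [0, 0, 0], "fingers": 0.095},
    {"slide": [0, 0, 0], "dr": [0, 0, 0], "fingers": 0.095},
    {"slide": [0, 0, 0], "dr": [0, 0, 0], "fingers": 0.095},
    {"slide": [0, 0, 0], "dr": [0, 0, 0], "fingers": 0.095},
    {"slide": [0, 0, 0], "dr": [0, 0, 0], "fingers": 0.095}
  ]
}}

```text
t: 7.58
eef_pos: [509.8, 44.0, 121.7]
tcp_rot: [-1.571, -0.0, -1.141]
ft_force: [-0.0, 0.8, -0.3]
opening: 1.0
```

```bash
python3 - <<'E'
from h import *
for n in ('wrist','scene'): shot(n,n+'8.png')
a=cv2.imread('pics/scene8.png')[130:230,210:330]; a=cv2.resize(a,None,fx=4,fy=4,interpolation=cv2.INTER_CUBIC)
b=cv2.imread('pics/wrist8.png')[50:400,160:475]; b=cv2.resize(b,(360,400),interpolation=cv2.INTER_CUBIC)
cv2.imwrite('pics/8z.png',np.hstack([a[:,:440],b]))
E
```

```text
(no output)
```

View pics/8z.png

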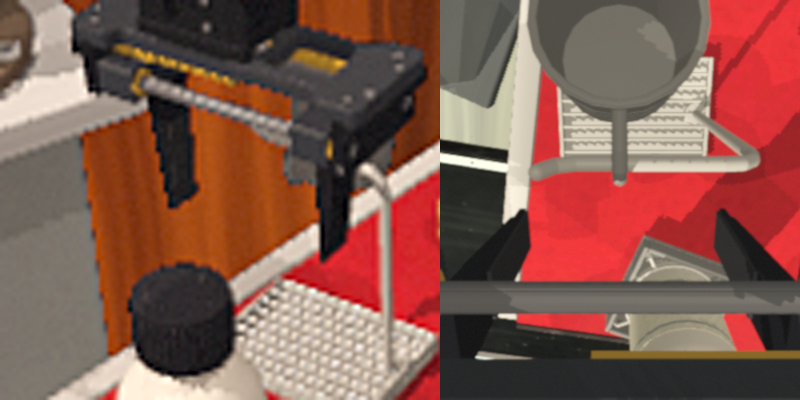

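Emit:
{"method": "drive_tool", "body": {
  "steps": [
    {"slide": [0, -0.03, 0], "dr": [0, 0, 0], "fingers": 0.095},
    {"slide": [0, -0.06, 0], "dr": [0, 0, 0], "fingers": 0.095},
    {"slide": [0, -0.09, 0], "dr": [0, 0, 0], "fingers": 0.095},
    {"slide": [0, -0.12, 0], "dr": [0, 0, 0], "fingers": 0.095},
    {"slide": [0, -0.13, 0], "dr": [0, 0, 0], "fingers": 0.095}
  ]
}}

```text
t: 8.1
eef_pos: [510.8, 44.0, 255.6]
tcp_rot: [-1.566, -0.003, -1.141]
ft_force: [-0.5, -0.6, 1.1]
opening: 1.0
```

```bash
python3 - <<'E'
from h import *
go(601.3,-50.2,260,-0.45)
for n in ('wrist','scene'): shot(n,n+'9.png')
a=cv2.imread('pics/scene9.png')[130:230,210:330]; a=cv2.resize(a,None,fx=4,fy=4,interpolation=cv2.INTER_CUBIC)
b=cv2.imread('pics/wrist9.png')[50:400,160:475]; b=cv2.resize(b,(360,400),interpolation=cv2.INTER_CUBIC)
cv2.imwrite('pics/9z.png',np.hstack([a[:,:440],b]))
E
```

```text
t 8.1 pos [510.8  44.  255.6] jaw 0.43 open 95.1 F [-0.5 -0.6  1.1] | slide [ 0.1234 -0.0039  0.043 ] dr [-0.006  0.88   0.   ]
```

View pics/9z.png

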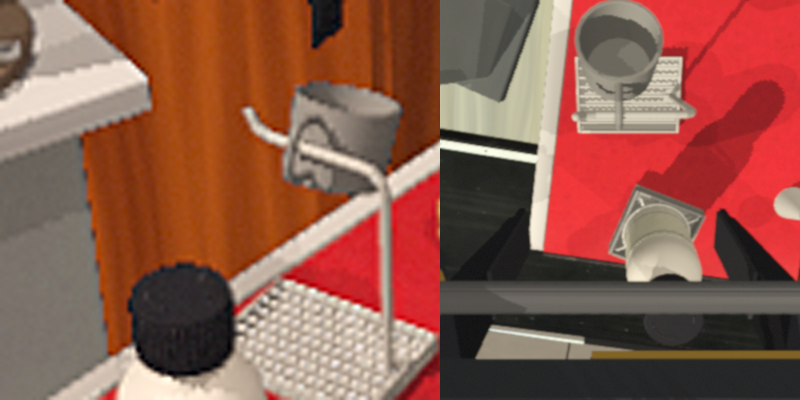

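Emit:
{"method": "drive_tool", "body": {
  "steps": [
    {"slide": [0.03, 0, 0.01], "dr": [0, 0.12, 0], "fingers": 0.095},
    {"slide": [0.06, 0, 0.02], "dr": [0, 0.24, 0], "fingers": 0.095},
    {"slide": [0.09, 0, 0.03], "dr": [0, 0.36, 0], "fingers": 0.095},
    {"slide": [0.123, -0.003, 0.043], "dr": [0, 0.48, 0], "fingers": 0.095},
    {"slide": [0.123, -0.003, 0.043], "dr": [0, 0.6, 0], "fingers": 0.095}
  ]
}}

```text
t: 8.62
eef_pos: [602.9, -53.6, 252.1]
tcp_rot: [-1.572, -0.001, -1.749]
ft_force: [0.3, 0.1, -0.8]
opening: 1.0
```

```bash
python3 - <<'E'
from h import *
go(601.3,-50.2,260,-0.45)
for n in ('wrist','scene'): shot(n,n+'10.png')
a=cv2.imread('pics/scene10.png')[130:230,210:330]; a=cv2.resize(a,None,fx=4,fy=4,interpolation=cv2.INTER_CUBIC)
b=cv2.imread('pics/wrist10.png')[50:400,160:475]; b=cv2.resize(b,(360,400),interpolation=cv2.INTER_CUBIC)
cv2.imwrite('pics/10z.png',np.hstack([a[:,:440],b]))
E
```

```text
t 8.62 pos [602.9 -53.6 252.1] jaw -0.178 open 95.1 F [ 0.3  0.1 -0.8] | slide [-0.0031 -0.0079 -0.0022] dr [0.001 0.272 0.001]
```

View pics/10z.png

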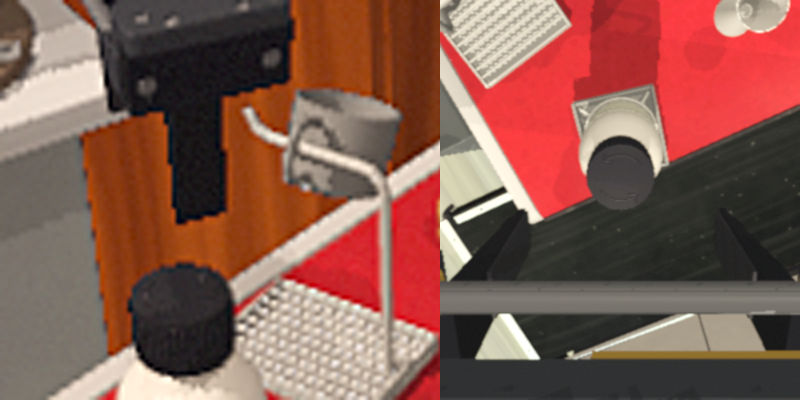

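Emit:
{"method": "drive_tool", "body": {
  "steps": [
    {"slide": [-0.003, -0.004, -0.002], "dr": [0, 0.12, 0], "fingers": 0.095},
    {"slide": [-0.003, -0.004, -0.002], "dr": [0, 0.24, 0], "fingers": 0.095},
    {"slide": [-0.003, -0.004, -0.002], "dr": [0, 0.272, 0], "fingers": 0.095}
  ]
}}

```text
t: 8.97
eef_pos: [597.7, -45.7, 257.4]
tcp_rot: [-1.573, -0.0, -2.014]
ft_force: [-0.8, -1.0, -0.1]
opening: 0.998
```

```bash
python3 - <<'E'
from h import *
go(601.3,-50.2,260,-0.45)
t=[]
for i in range(6):
    m,a=shot('scene',f's11_{i}.png'); t.append(cv2.resize(a[135:195,255:325],None,fx=3.7,fy=3.7,interpolation=cv2.INTER_CUBIC))
cv2.imwrite('pics/11z.png',np.vstack([np.hstack(t[:3]),np.hstack(t[3:])])); print(env.state()['t'])
E
```

```text
t 8.97 pos [597.7 -45.7 257.4] jaw -0.443 open 94.9 F [-0.8 -1.  -0.1] | slide [ 0.0025 -0.0026  0.0052] dr [0.002 0.007 0.   ]
9.2667
```

View pics/11z.png

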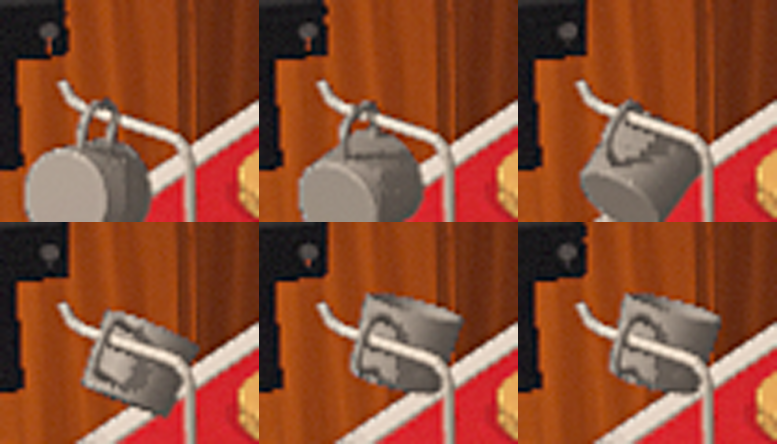

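Emit:
{"method": "drive_tool", "body": {
  "steps": [
    {"slide": [0, 0.01, 0.002], "dr": [0, 0, 0], "fingers": 0.095},
    {"slide": [0, 0.01, 0.002], "dr": [0, 0, 0], "fingers": 0.095},
    {"slide": [0, 0.01, 0.002], "dr": [0, 0, 0], "fingers": 0.095},
    {"slide": [0, 0.01, 0.002], "dr": [0, 0, 0], "fingers": 0.095},
    {"slide": [0, 0.01, 0.002], "dr": [0, 0, 0], "fingers": 0.095}
  ]
}}

```text
t: 9.68
eef_pos: [600.5, -47.5, 248.7]
tcp_rot: [-1.571, -0.0, -2.013]
ft_force: [0.1, 0.1, -0.2]
opening: 1.002
```

```bash
python3 - <<'E'
from h import *
go(601.3,-50.2,150,-0.45)
m,a=shot('wrist','w12.png'); b=cv2.resize(a[100:280,220:420],None,fx=3,fy=3,interpolation=cv2.INTER_CUBIC)
for c,col in (((601.3,-50.2),(0,255,0)),((600.5,-51.3),(255,0,0))):
    P=[proj(m,[c[0]+25*np.cos(q),c[1]+25*np.sin(q),175]) for q in np.linspace(0,6.28,60)]
    cv2.polylines(b,[np.int32((np.array(P)-[220,100]+.33)*3)],True,col,1)
cv2.imwrite('pics/w12o.png',b)
E
```

```text
t 9.68 pos [600.5 -47.5 248.7] jaw -0.442 open 95.3 F [ 0.1  0.1 -0.2] | slide [0.0021 0.0987 0.0018] dr [-0.     0.008  0.   ]
```

View pics/w12o.png

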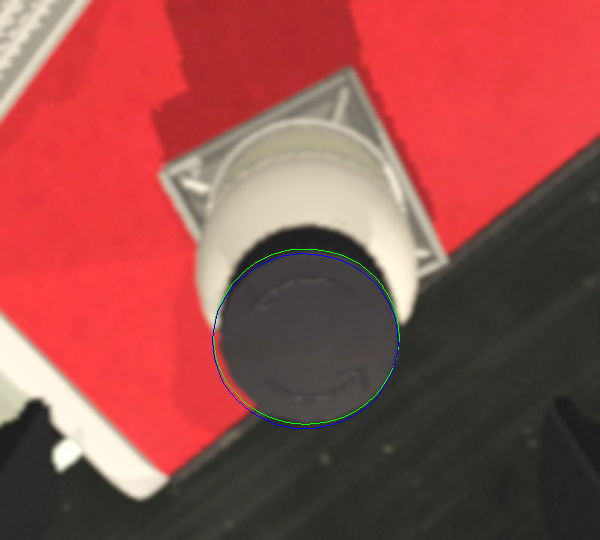

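Emit:
{"method": "drive_tool", "body": {
  "steps": [
    {"slide": [0.002, 0.03, 0.002], "dr": [0, 0, 0], "fingers": 0.095},
    {"slide": [0.002, 0.06, 0.002], "dr": [0, 0, 0], "fingers": 0.095},
    {"slide": [0.002, 0.085, 0.002], "dr": [0, 0, 0], "fingers": 0.095},
    {"slide": [0.002, 0.097, 0.002], "dr": [0, 0, 0], "fingers": 0.095},
    {"slide": [0.002, 0.0975, 0.002], "dr": [0, 0, 0], "fingers": 0.095}
  ]
}}

```text
t: 10.15
eef_pos: [600.3, -50.0, 148.6]
tcp_rot: [-1.575, -0.001, -2.013]
ft_force: [0.0, 0.3, 0.5]
opening: 0.997
```

Emit:
{"method": "drive_tool", "body": {
  "steps": [
    {"slide": [0, 0, 0], "dr": [0, 0, 0], "fingers": 0.06},
    {"slide": [0, 0, 0], "dr": [0, 0, 0], "fingers": 0.06},
    {"slide": [0, 0, 0], "dr": [0, 0, 0], "fingers": 0.06},
    {"slide": [0, 0, 0], "dr": [0, 0, 0], "fingers": 0.06},
    {"slide": [0, 0, 0], "dr": [0, 0, 0], "fingers": 0.06}
  ]
}}

```text
t: 10.57
eef_pos: [601.7, -50.2, 152.1]
tcp_rot: [-1.569, 0.0, -2.013]
ft_force: [-1.1, 0.2, 0.6]
opening: 0.706
```

```bash
python3 - <<'E'
from h import *
go(601.5,-50.5,150.5,-0.45)
t=[]
for i in range(6):
    m,a=shot('scene',f's13_{i}.png'); t.append(cv2.resize(a[135:195,255:325],None,fx=3.7,fy=3.7,interpolation=cv2.INTER_CUBIC))
cv2.imwrite('pics/13z.png',np.vstack([np.hstack(t[:3]),np.hstack(t[3:])])); print(env.state()['t'])
E
```

```text
t 10.57 pos [601.7 -50.2 152.1] jaw -0.442 open 67.1 F [-1.1  0.2  0.6] | slide [ 0.0004  0.0016 -0.    ] dr [-0.001  0.008 -0.   ]
10.8667
```

View pics/13z.png

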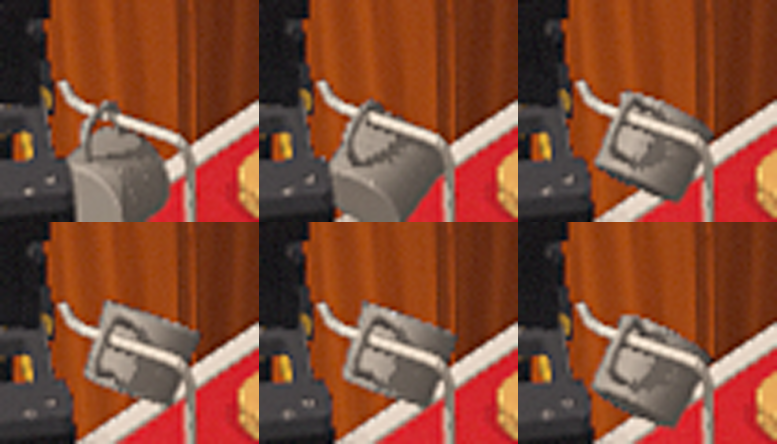

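Emit:
{"method": "drive_tool", "body": {
  "steps": [
    {"slide": [0, 0.001, 0], "dr": [0, 0, 0], "fingers": 0.06},
    {"slide": [0, 0.001, 0], "dr": [0, 0, 0], "fingers": 0.06},
    {"slide": [0, 0.001, 0], "dr": [0, 0, 0], "fingers": 0.06},
    {"slide": [0, 0.001, 0], "dr": [0, 0, 0], "fingers": 0.06},
    {"slide": [0, 0.001, 0], "dr": [0, 0, 0], "fingers": 0.06}
  ]
}}

```text
t: 11.28
eef_pos: [601.4, -50.1, 150.2]
tcp_rot: [-1.571, -0.0, -2.013]
ft_force: [-0.1, -0.4, -0.3]
opening: 0.628
```

Emit:
{"method": "drive_tool", "body": {
  "steps": [
    {"slide": [0, 0, 0], "dr": [0, 0, 0], "fingers": 0.06},
    {"slide": [0, 0, 0], "dr": [0, 0, 0], "fingers": 0.06},
    {"slide": [0, 0, 0], "dr": [0, 0, 0], "fingers": 0.06},
    {"slide": [0, 0, 0], "dr": [0, 0, 0], "fingers": 0.06},
    {"slide": [0, 0, 0], "dr": [0, 0, 0], "fingers": 0.06}
  ]
}}

```text
t: 11.7
eef_pos: [601.4, -50.1, 150.2]
tcp_rot: [-1.571, -0.0, -2.013]
ft_force: [0.6, 0.5, 0.2]
opening: 0.629
```

Emit:
{"method": "drive_tool", "body": {
  "steps": [
    {"slide": [0, 0, 0], "dr": [0, 0, 0], "fingers": 0.06},
    {"slide": [0, 0, 0], "dr": [0, 0, 0], "fingers": 0.06},
    {"slide": [0, 0, 0], "dr": [0, 0, 0], "fingers": 0.06},
    {"slide": [0, 0, 0], "dr": [0, 0, 0], "fingers": 0.06},
    {"slide": [0, 0, 0], "dr": [0, 0, 0], "fingers": 0.06}
  ]
}}

```text
t: 12.12
eef_pos: [601.4, -50.1, 150.2]
tcp_rot: [-1.571, -0.0, -2.013]
ft_force: [-0.9, -0.6, -0.7]
opening: 0.634
```

Emit:
{"method": "drive_tool", "body": {
  "steps": [
    {"slide": [0, 0, 0], "dr": [0, 0, 0], "fingers": 0.06},
    {"slide": [0, 0, 0], "dr": [0, 0, 0], "fingers": 0.06},
    {"slide": [0, 0, 0], "dr": [0, 0, 0], "fingers": 0.06},
    {"slide": [0, 0, 0], "dr": [0, 0, 0], "fingers": 0.06},
    {"slide": [0, 0, 0], "dr": [0, 0, 0], "fingers": 0.06}
  ]
}}

```text
t: 12.53
eef_pos: [601.5, -50.2, 150.2]
tcp_rot: [-1.571, -0.0, -2.013]
ft_force: [1.0, -0.1, 0.2]
opening: 0.629
```

Emit:
{"method": "drive_tool", "body": {
  "steps": [
    {"slide": [0, 0, 0], "dr": [0, 0, 0], "fingers": 0.06},
    {"slide": [0, 0, 0], "dr": [0, 0, 0], "fingers": 0.06},
    {"slide": [0, 0, 0], "dr": [0, 0, 0], "fingers": 0.06},
    {"slide": [0, 0, 0], "dr": [0, 0, 0], "fingers": 0.06},
    {"slide": [0, 0, 0], "dr": [0, 0, 0], "fingers": 0.06}
  ]
}}

```text
t: 12.95
eef_pos: [601.4, -50.1, 150.2]
tcp_rot: [-1.571, -0.0, -2.013]
ft_force: [-0.6, 0.2, 0.1]
opening: 0.63
```

Emit:
{"method": "drive_tool", "body": {
  "steps": [
    {"slide": [0, 0, 0], "dr": [0, 0, 0], "fingers": 0.06},
    {"slide": [0, 0, 0], "dr": [0, 0, 0], "fingers": 0.06},
    {"slide": [0, 0, 0], "dr": [0, 0, 0], "fingers": 0.06},
    {"slide": [0, 0, 0], "dr": [0, 0, 0], "fingers": 0.06},
    {"slide": [0, 0, 0], "dr": [0, 0, 0], "fingers": 0.06}
  ]
}}

```text
t: 13.37
eef_pos: [601.5, -50.1, 150.2]
tcp_rot: [-1.571, -0.0, -2.013]
ft_force: [0.5, 0.7, -0.2]
opening: 0.631
```

```bash
python3 - <<'E'
from h import *
go(601.5,-50.5,150.5,-0.45)
t=[]
for i in range(6):
    m,a=shot('scene',f's14_{i}.png'); t.append(cv2.resize(a[135:195,255:325],None,fx=3.7,fy=3.7,interpolation=cv2.INTER_CUBIC))
cv2.imwrite('pics/14z.png',np.vstack([np.hstack(t[:3]),np.hstack(t[3:])])); print(env.state()['t'])
E
```

```text
t 13.37 pos [601.5 -50.1 150.2] jaw -0.442 open 60.0 F [ 0.5  0.7 -0.2] | slide [ 0.0003 -0.0003  0.0002] dr [-0.     0.008  0.   ]
13.6667
```

View pics/14z.png

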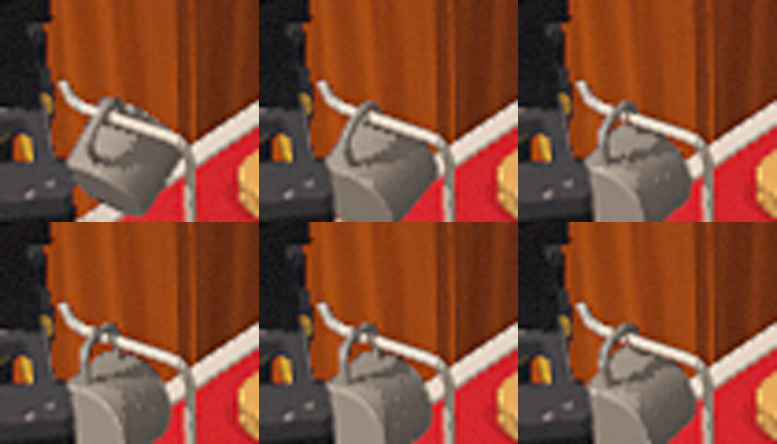

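Emit:
{"method": "drive_tool", "body": {
  "steps": [
    {"slide": [0, 0, 0], "dr": [0, 0, 0], "fingers": 0.03},
    {"slide": [0, 0, 0], "dr": [0, 0, 0], "fingers": 0.03},
    {"slide": [0, 0, 0], "dr": [0, 0, 0], "fingers": 0.03},
    {"slide": [0, 0, 0], "dr": [0, 0, 0], "fingers": 0.03},
    {"slide": [0, 0, 0], "dr": [0, 0, 0], "fingers": 0.03}
  ]
}}

```text
t: 14.08
eef_pos: [601.6, -50.2, 150.2]
tcp_rot: [-1.57, -0.0, -2.013]
ft_force: [2.2, -0.4, -1.0]
opening: 0.521
```

Emit:
{"method": "drive_tool", "body": {
  "steps": [
    {"slide": [0, 0, 0], "dr": [0, 0, 0], "fingers": 0.03},
    {"slide": [0, 0, 0], "dr": [0, 0, 0], "fingers": 0.03},
    {"slide": [0, 0, 0], "dr": [0, 0, 0], "fingers": 0.03},
    {"slide": [0, 0, 0], "dr": [0, 0, 0], "fingers": 0.03},
    {"slide": [0, 0, 0], "dr": [0, 0, 0], "fingers": 0.03}
  ]
}}

```text
t: 14.5
eef_pos: [601.6, -50.2, 150.2]
tcp_rot: [-1.57, -0.0, -2.013]
ft_force: [2.4, -2.1, -1.1]
opening: 0.524
```

Emit:
{"method": "drive_tool", "body": {
  "steps": [
    {"slide": [0, 0, 0], "dr": [0, 0, 0], "fingers": 0.03},
    {"slide": [0, 0, 0], "dr": [0, 0, 0], "fingers": 0.03},
    {"slide": [0, 0, 0], "dr": [0, 0, 0], "fingers": 0.03},
    {"slide": [0, 0, 0], "dr": [0, 0, 0], "fingers": 0.03},
    {"slide": [0, 0, 0], "dr": [0, 0, 0], "fingers": 0.03}
  ]
}}

```text
t: 14.92
eef_pos: [601.6, -50.2, 150.2]
tcp_rot: [-1.57, -0.0, -2.013]
ft_force: [4.9, -1.5, -1.5]
opening: 0.525
```

Emit:
{"method": "drive_tool", "body": {
  "steps": [
    {"slide": [0, 0, 0], "dr": [0, 0, 0], "fingers": 0.03},
    {"slide": [0, 0, 0], "dr": [0, 0, 0], "fingers": 0.03},
    {"slide": [0, 0, 0], "dr": [0, 0, 0], "fingers": 0.03},
    {"slide": [0, 0, 0], "dr": [0, 0, 0], "fingers": 0.03},
    {"slide": [0, 0, 0], "dr": [0, 0, 0], "fingers": 0.03}
  ]
}}

```text
t: 15.33
eef_pos: [601.6, -50.2, 150.2]
tcp_rot: [-1.57, -0.0, -2.013]
ft_force: [4.0, -2.4, -0.5]
opening: 0.52
```

```bash
python3 - <<'E'
from h import *
go(601.5,-50.5,150.5,-0.45)
t=[]
for i in range(4):
    m,a=shot('scene',f's15_{i}.png'); t.append(cv2.resize(a[135:215,225:325],None,fx=3.7,fy=3.7,interpolation=cv2.INTER_CUBIC))
cv2.imwrite('pics/15z.png',np.vstack([np.hstack(t[:2]),np.hstack(t[2:])])); print(env.state()['t'])
E
```

```text
t 15.33 pos [601.6 -50.2 150.2] jaw -0.442 open 49.4 F [ 4.  -2.4 -0.5] | slide [ 0.0003 -0.0003  0.0001] dr [-0.     0.008  0.   ]
15.5333
```

View pics/15z.png

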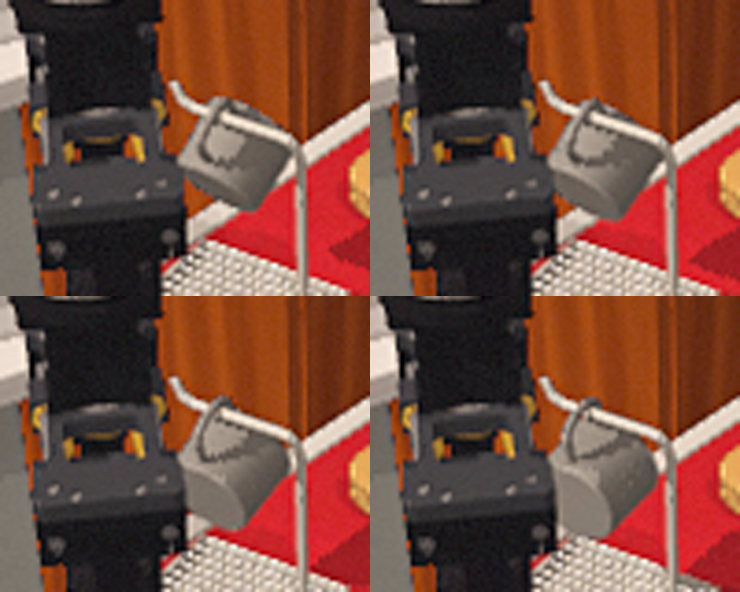

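Emit:
{"method": "drive_tool", "body": {
  "steps": [
    {"slide": [0, 0.001, 0.0005], "dr": [0, 0, 0], "fingers": 0.03},
    {"slide": [0, 0.002, 0.0005], "dr": [0, 0, 0], "fingers": 0.03},
    {"slide": [0, 0.003, 0.0005], "dr": [0, 0, 0], "fingers": 0.03},
    {"slide": [0, 0.004, 0.0005], "dr": [0, 0, 0], "fingers": 0.03},
    {"slide": [0, 0.004, 0.0005], "dr": [0, 0, 0], "fingers": 0.03}
  ]
}}

```text
t: 15.95
eef_pos: [601.6, -50.2, 146.7]
tcp_rot: [-1.571, -0.0, -2.013]
ft_force: [-0.5, -0.3, 8.0]
opening: 0.524
```

Emit:
{"method": "drive_tool", "body": {
  "steps": [
    {"slide": [0, 0.001, 0], "dr": [0, 0, 0], "fingers": 0.03},
    {"slide": [0, 0.001, 0], "dr": [0, 0, 0], "fingers": 0.03},
    {"slide": [0, 0.001, 0], "dr": [0, 0, 0], "fingers": 0.03}
  ]
}}

```text
t: 16.2
eef_pos: [601.6, -50.2, 146.0]
tcp_rot: [-1.571, -0.0, -2.013]
ft_force: [-0.8, -0.9, 9.1]
opening: 0.522
```

```bash
python3 - <<'E'
from h import *
go(601.5,-50.5,145,-0.45)
m,a=shot('wrist','w16.png');cv2.imwrite('pics/w16z.png',a[150:400,120:520])
E
```

```text
t 16.2 pos [601.6 -50.2 146. ] jaw -0.442 open 49.6 F [-0.8 -0.9  9.1] | slide [ 0.0003  0.001  -0.    ] dr [0.    0.008 0.   ]
```

View pics/w16z.png

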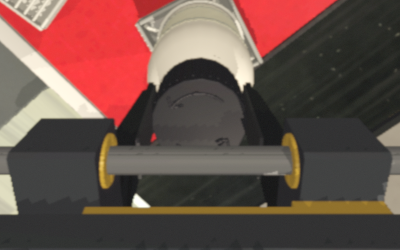

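Emit:
{"method": "drive_tool", "body": {
  "steps": [
    {"slide": [0, 0.001, 0], "dr": [0, 0, 0], "fingers": 0.03},
    {"slide": [0, 0.001, 0], "dr": [0, 0, 0], "fingers": 0.03},
    {"slide": [0, 0.001, 0], "dr": [0, 0, 0], "fingers": 0.03}
  ]
}}

```text
t: 16.5
eef_pos: [601.6, -50.2, 145.0]
tcp_rot: [-1.571, -0.0, -2.013]
ft_force: [-1.8, -0.6, 11.1]
opening: 0.523
```

Emit:
{"method": "drive_tool", "body": {
  "steps": [
    {"slide": [0, 0, 0], "dr": [0, -0.07, 0], "fingers": 0.03},
    {"slide": [0, 0, 0], "dr": [0, -0.14, 0], "fingers": 0.03},
    {"slide": [0, 0, 0], "dr": [0, -0.21, 0], "fingers": 0.03},
    {"slide": [0, 0, 0], "dr": [0, -0.21, 0], "fingers": 0.03}
  ]
}}

```text
t: 16.83
eef_pos: [601.9, -50.2, 145.2]
tcp_rot: [-1.57, 0.0, -1.798]
ft_force: [-0.1, 0.3, 10.4]
opening: 0.521
```

```bash
python3 - <<'E'
from h import *
go(601.5,-50.5,145,-0.45);print(env.state()['moment'])
E
```

```text
t 16.83 pos [601.9 -50.2 145.2] jaw -0.228 open 49.5 F [-0.1  0.3 10.4] | slide [ 0.0004  0.0002 -0.0003] dr [-0.001  0.222 -0.   ]
[0.00016733 0.09144939 0.0303796 ]
```

Emit:
{"method": "drive_tool", "body": {
  "steps": [
    {"slide": [0, 0, 0], "dr": [0, -0.08, 0], "fingers": 0.03},
    {"slide": [0, 0, 0], "dr": [0, -0.17, 0], "fingers": 0.03},
    {"slide": [0, 0, 0], "dr": [0, -0.25, 0], "fingers": 0.03},
    {"slide": [0, 0, 0], "dr": [0, -0.34, 0], "fingers": 0.03},
    {"slide": [0, 0, 0], "dr": [0, -0.42, 0], "fingers": 0.03}
  ]
}}

```text
t: 17.25
eef_pos: [602.0, -50.2, 145.2]
tcp_rot: [-1.57, -0.0, -1.378]
ft_force: [-1.3, 0.5, 10.2]
opening: 0.526
```

Emit:
{"method": "drive_tool", "body": {
  "steps": [
    {"slide": [0, 0, 0], "dr": [0, -0.08, 0], "fingers": 0.03},
    {"slide": [0, 0, 0], "dr": [0, -0.17, 0], "fingers": 0.03},
    {"slide": [0, 0, 0], "dr": [0, -0.25, 0], "fingers": 0.03},
    {"slide": [0, 0, 0], "dr": [0, -0.34, 0], "fingers": 0.03},
    {"slide": [0, 0, 0], "dr": [0, -0.42, 0], "fingers": 0.03}
  ]
}}

```text
t: 17.67
eef_pos: [601.9, -50.2, 145.2]
tcp_rot: [-1.57, -0.001, -0.958]
ft_force: [0.4, -1.5, 10.2]
opening: 0.524
```

```bash
python3 - <<'E'
from h import *
go(601.5,-50.5,145,0.608);print(env.state()['moment'])
m,a=shot('wrist','w17.png')
b=cv2.imread('pics/w16.png')
f=lambda q:cv2.resize(q[180:320,220:420],None,fx=2,fy=2,interpolation=cv2.INTER_CUBIC)
cv2.imwrite('pics/w17z.png',np.clip(np.hstack([f(b),f(a)])*2.0,0,255).astype(np.uint8))
E
```

```text
t 17.67 pos [601.9 -50.2 145.2] jaw 0.612 open 49.9 F [ 0.4 -1.5 10.2] | slide [-0.      0.0002 -0.0005] dr [-0.001  0.004  0.001]
[-0.06513101 -0.10881942 -0.04394932]
```

View pics/w17z.png

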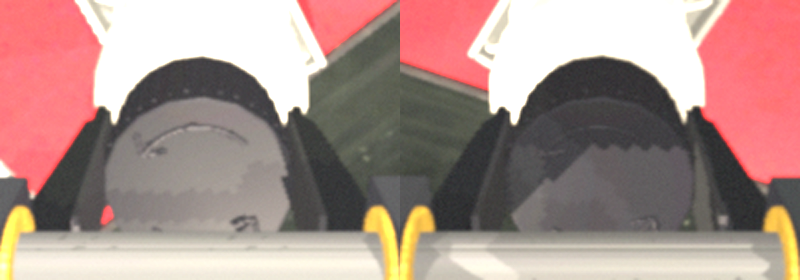

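Emit:
{"method": "drive_tool", "body": {
  "steps": [
    {"slide": [0, -0.004, 0], "dr": [0, 0, 0], "fingers": 0.03},
    {"slide": [0, -0.008, 0], "dr": [0, 0, 0], "fingers": 0.03},
    {"slide": [0, -0.014, 0], "dr": [0, 0, 0], "fingers": 0.03},
    {"slide": [0, -0.02, 0], "dr": [0, 0, 0], "fingers": 0.03}
  ]
}}

```text
t: 18.05
eef_pos: [601.3, -50.1, 164.2]
tcp_rot: [-1.572, 0.001, -0.963]
ft_force: [0.4, -0.4, -0.1]
opening: 0.527
```

```bash
python3 - <<'E'
from h import *
go(601.9,-50.2,230,0.612)
m,a=shot('scene','s18.png')
cv2.imwrite('pics/s18z.png',cv2.resize(a[130:290,200:340],None,fx=3.7,fy=3.7,interpolation=cv2.INTER_CUBIC))
E
```

```text
t 18.05 pos [601.3 -50.1 164.2] jaw 0.608 open 50.1 F [ 0.4 -0.4 -0.1] | slide [ 0.0003 -0.0658  0.0004] dr [ 0.001 -0.004 -0.001]
```

View pics/s18z.png

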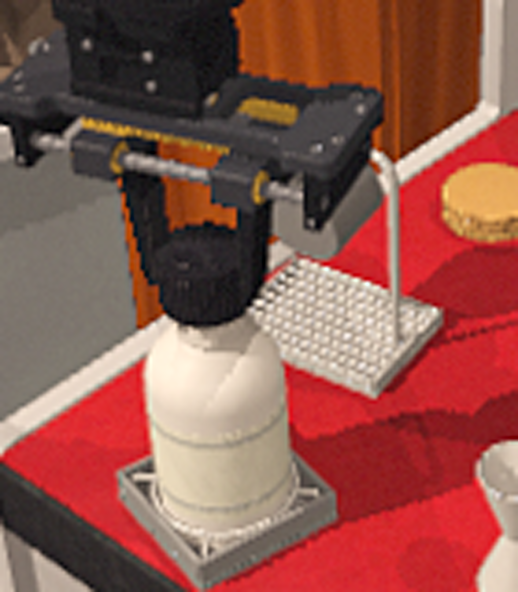

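Cap is rising with the fingers (neck visible beneath it). Lift on.

Emit:
{"method": "drive_tool", "body": {
  "steps": [
    {"slide": [0, -0.015, 0], "dr": [0, 0, 0], "fingers": 0.03},
    {"slide": [0, -0.03, 0], "dr": [0, 0, 0], "fingers": 0.03},
    {"slide": [0, -0.045, 0], "dr": [0, 0, 0], "fingers": 0.03},
    {"slide": [0, -0.06, 0], "dr": [0, 0, 0], "fingers": 0.03},
    {"slide": [0, -0.065, 0], "dr": [0, 0, 0], "fingers": 0.03}
  ]
}}

```text
t: 18.52
eef_pos: [602.2, -50.3, 231.1]
tcp_rot: [-1.569, -0.001, -0.963]
ft_force: [0.1, -0.3, -0.3]
opening: 0.524
```

Emit:
{"method": "drive_tool", "body": {
  "steps": [
    {"slide": [0, 0, 0], "dr": [0, 0, 0], "fingers": 0.03},
    {"slide": [0, 0, 0], "dr": [0, 0, 0], "fingers": 0.03},
    {"slide": [0, 0, 0], "dr": [0, 0, 0], "fingers": 0.03},
    {"slide": [0, 0, 0], "dr": [0, 0, 0], "fingers": 0.03},
    {"slide": [0, 0, 0], "dr": [0, 0, 0], "fingers": 0.03}
  ]
}}

```text
t: 18.93
eef_pos: [601.7, -50.3, 228.4]
tcp_rot: [-1.572, 0.001, -0.963]
ft_force: [-0.9, 0.3, -0.7]
opening: 0.525
```

Emit:
{"method": "drive_tool", "body": {
  "steps": [
    {"slide": [0, 0, 0], "dr": [0, 0, 0], "fingers": 0.03},
    {"slide": [0, 0, 0], "dr": [0, 0, 0], "fingers": 0.03},
    {"slide": [0, 0, 0], "dr": [0, 0, 0], "fingers": 0.03},
    {"slide": [0, 0, 0], "dr": [0, 0, 0], "fingers": 0.03},
    {"slide": [0, 0, 0], "dr": [0, 0, 0], "fingers": 0.03}
  ]
}}

```text
t: 19.35
eef_pos: [601.9, -50.4, 229.2]
tcp_rot: [-1.571, -0.0, -0.963]
ft_force: [0.5, 0.2, 0.6]
opening: 0.527
```

Emit:
{"method": "drive_tool", "body": {
  "steps": [
    {"slide": [0, 0, 0], "dr": [0, 0, 0], "fingers": 0.03},
    {"slide": [0, 0, 0], "dr": [0, 0, 0], "fingers": 0.03},
    {"slide": [0, 0, 0], "dr": [0, 0, 0], "fingers": 0.03},
    {"slide": [0, 0, 0], "dr": [0, 0, 0], "fingers": 0.03},
    {"slide": [0, 0, 0], "dr": [0, 0, 0], "fingers": 0.03}
  ]
}}

```text
t: 19.77
eef_pos: [601.9, -50.3, 229.2]
tcp_rot: [-1.571, -0.0, -0.963]
ft_force: [-0.4, -0.4, -0.2]
opening: 0.523
```

```bash
python3 - <<'E'
from h import *
go(601.9,-50.2,230,0.612)
m,a=shot('scene','s19.png');T,b=shot('top','t19.png');w,c=shot('wrist','w19.png')
x=cv2.resize(a[100:290,190:340],None,fx=3,fy=3,interpolation=cv2.INTER_CUBIC)
y=cv2.resize(b[180:280,260:400],None,fx=2.4,fy=2.4,interpolation=cv2.INTER_CUBIC)
z=cv2.resize(c,(336,210))
r=np.zeros((570,336,3),np.uint8);r[:240]=y;r[250:460]=z
cv2.imwrite('pics/19z.png',np.hstack([x,r]))
E
```

```text
t 19.77 pos [601.9 -50.3 229.2] jaw 0.608 open 49.7 F [-0.4 -0.4 -0.2] | slide [-0.0001 -0.0008  0.0001] dr [ 0.    -0.004  0.   ]
```

View pics/19z.png

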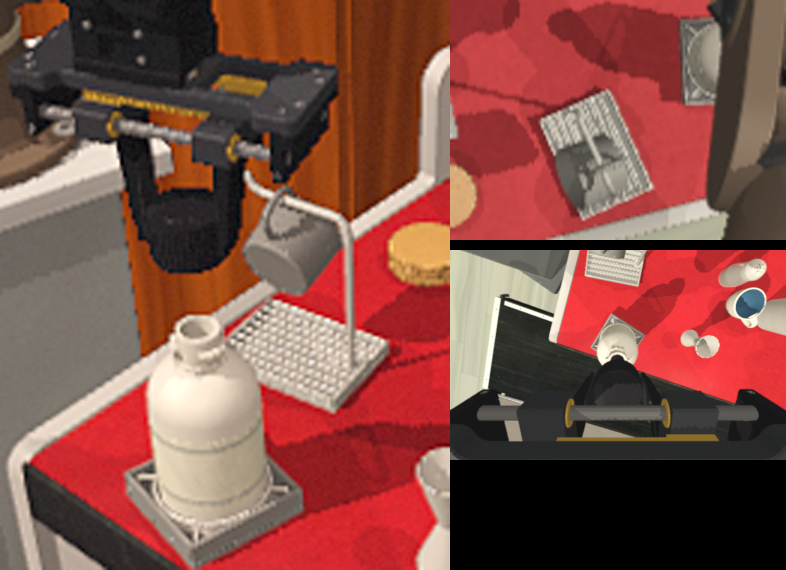

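Emit:
{"method": "drive_tool", "body": {
  "steps": [
    {"slide": [0, 0, 0], "dr": [0, 0, 0], "fingers": 0.03},
    {"slide": [0, 0, 0], "dr": [0, 0, 0], "fingers": 0.03},
    {"slide": [0, 0, 0], "dr": [0, 0, 0], "fingers": 0.03},
    {"slide": [0, 0, 0], "dr": [0, 0, 0], "fingers": 0.03},
    {"slide": [0, 0, 0], "dr": [0, 0, 0], "fingers": 0.03}
  ]
}}

```text
t: 20.33
eef_pos: [601.9, -50.4, 229.2]
tcp_rot: [-1.571, -0.0, -0.963]
ft_force: [0.3, -0.4, 0.4]
opening: 0.523
```

Emit:
{"method": "drive_tool", "body": {
  "steps": [
    {"slide": [0, 0, 0], "dr": [0, 0, 0], "fingers": 0.03},
    {"slide": [0, 0, 0], "dr": [0, 0, 0], "fingers": 0.03},
    {"slide": [0, 0, 0], "dr": [0, 0, 0], "fingers": 0.03},
    {"slide": [0, 0, 0], "dr": [0, 0, 0], "fingers": 0.03},
    {"slide": [0, 0, 0], "dr": [0, 0, 0], "fingers": 0.03}
  ]
}}

```text
t: 20.75
eef_pos: [601.9, -50.3, 229.2]
tcp_rot: [-1.571, -0.0, -0.963]
ft_force: [0.5, -0.0, -0.2]
opening: 0.526
```

Emit:
{"method": "drive_tool", "body": {
  "steps": [
    {"slide": [0, 0, 0], "dr": [0, 0, 0], "fingers": 0.03},
    {"slide": [0, 0, 0], "dr": [0, 0, 0], "fingers": 0.03},
    {"slide": [0, 0, 0], "dr": [0, 0, 0], "fingers": 0.03},
    {"slide": [0, 0, 0], "dr": [0, 0, 0], "fingers": 0.03},
    {"slide": [0, 0, 0], "dr": [0, 0, 0], "fingers": 0.03}
  ]
}}

```text
t: 21.17
eef_pos: [601.9, -50.3, 229.2]
tcp_rot: [-1.571, -0.0, -0.963]
ft_force: [-0.2, -0.4, 0.3]
opening: 0.523
```

Emit:
{"method": "drive_tool", "body": {
  "steps": [
    {"slide": [0, 0, 0], "dr": [0, 0, 0], "fingers": 0.03},
    {"slide": [0, 0, 0], "dr": [0, 0, 0], "fingers": 0.03},
    {"slide": [0, 0, 0], "dr": [0, 0, 0], "fingers": 0.03},
    {"slide": [0, 0, 0], "dr": [0, 0, 0], "fingers": 0.03},
    {"slide": [0, 0, 0], "dr": [0, 0, 0], "fingers": 0.03}
  ]
}}

```text
t: 21.58
eef_pos: [601.9, -50.3, 229.2]
tcp_rot: [-1.571, -0.0, -0.963]
ft_force: [-0.2, 0.8, -1.2]
opening: 0.522
```

```bash
python3 - <<'E'
from h import *
t=[]
for i in range(6):
    m,a=shot('scene',f's20_{i}.png'); t.append(cv2.resize(a[140:210,260:330],None,fx=3.7,fy=3.7,interpolation=cv2.INTER_CUBIC))
cv2.imwrite('pics/20z.png',np.vstack([np.hstack(t[:3]),np.hstack(t[3:])])); go(601.9,-50.2,230,0.612)
E
```

```text
t 21.88 pos [601.9 -50.3 229.2] jaw 0.608 open 50.0 F [-0.6  0.4 -0.5] | slide [-0.0001 -0.0008  0.0001] dr [-0.    -0.004  0.   ]
```

View pics/20z.png

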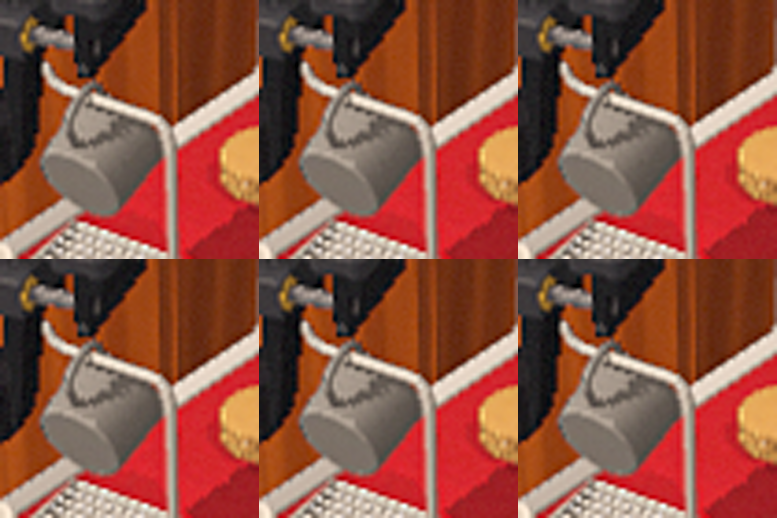

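```bash
python3 -c "
from cell import env
print(env.job_done())"
```

```text
the job is handed in; nothing more can be done
None
```

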